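Stow the stray setting dies and hold the die case open

ROBOT

A 6-joint arm with a two-finger parallel gripper is mounted at the origin on the work surface. World frame = base frame: x ahead of the robot, y to its left, z up, the work surface at z = 0. Lengths are in m, angles in rad, forces in N, time in s.
With the tool pointing down it reaches from about 0.325 to 1 m from the base axis. Payload 5.1 kg.
Tool frame: the origin (TCP) lies midway between the tips of the shut fingers; the grasp point (between the pads) lies 19 mm behind it (env.hold_point_z is the distance from the TCP to the grasp point, in m); z points along the fingers, y is the direction in which the jaws open and shut (so a half turn about z gives the same grasp; the last joint's range is limited). The gripper opens to 85 mm and grips with 20 to 120 N. Pads are 22 mm wide; open, the fingers measure 114 mm over their backs; the gripper's body (76 mm by 85 mm) begins 54 mm behind the grasp point. The pads swing forward as they close: fully open they stand 13 mm farther back than shut.
Start: joints at [-1.409, 0.124, 1.65, -0, 1.367, -0.083], TCP at [0.158, -0.631, 0.231] pointing down, gripper open.
Joint ranges: [-2.61, 2.61], [-1.02, 2.33], [0.03, 2.71], [-1.35, 4.49], [0.32, 2.68], [-2.91, 2.91]. Speed limits (rad/s): [2.57, 2.57, 3.14, 3.14, 3.14, 3.14].

INTERFACE

Orientations are given as a rotation vector (axis times angle).
In Python, from station import env gives the robot as it stands.
- The arm moves only by the tool play_rows, never from a script. Its argument "series" is one flat list of numbers, 5 for each row, row after row: the finger opening in m, from 0 to 0.0854, then the shift along the tool's x, y, z in m, then the turn about the tool's z in rad. A call has 1 to 8 rows; each row shifts and turns the pose as measured when the row begins, along the tool's axes as they then stand; what a row does not reach is not made up. A row lasts 1/12 s, in which the tool goes at most 41.7 mm and 7.16 degrees, less where a joint would pass 70% of its speed; a pose out of reach is approached as far as the arm can. A call is refused whole if a number of a shift passes 0.0417 or a number of a turn 0.125, either way. A call with a gripper value outside its range is refused whole. The fingers move at their own pace and stop on an object; the grip force is fixed at half the most. Time passes only in rows, so rows that do not move let the fingers close. It gives the time, the measured TCP pose, the force and the opening at its end, in the units of the state.
- env.get_obs(): the state, without advancing time (a new reading comes with each control period).
- env.camera(name): name is "scene" or "top" or "wrist"; returns a dict with "image" (400x640x3 uint8, blue, green, red), "fx", "fy", "cx", "cy" (pixels), "camera_from_world" (4x4, takes a point from world to camera coordinates). Camera axes: x right, y up, looking along -z (the intrinsics and any distortion apply to the point x, -y, -z); pixel columns grow to the right and rows downward; lengths in m; the calibration is good to about 2 mm. The wrist camera is an equidistant fisheye: a pixel r from the principal point sees the ray r / f radians off the axis. A picture is of the moment at which its call begins. There is no depth.
- env.finish_job(): hands the job in, once; it reports no verdict.
The state is a dict: "clock": time; "joint_pos": joint angles; "qvel": joint speeds; "tau": joint torques, N m; "eef_pos": TCP position; "ee_rot": TCP orientation; "wrist_force": force on the tool from outside, world axes, zero at the start; "torque": the same for the moment, N m; "gripper_width": finger opening in m.
Only numpy, scipy, OpenCV 4.12 (cv2) and the standard library are available. Lean on these libraries where they do the work, as an engineer would, in place of code of your own. Each camera call takes 0.05 s, during which the arm holds its last target.

TASK

The die set is being packed away: first stand the two stray steel dies in the empty holes of the wooden block, the longer one in the row of long dies and the shorter one in the row of short dies, each right down in its hole. Then lift the lid of the case by its bar to 45 degrees and keep holding it there with the gripper - the lid falls shut by itself, so finish while still holding it - so that I can set the block inside. Leave everything else where it is.

Things in the scene. Friction and masses are not known exactly. Their poses are not given: they have to be found in the camera images.
- long_die: plain steel setting die, a round pin 16 mm in diameter and 85 mm long with a 1.5 mm chamfered foot, standing loose and upright on the bench; origin at the centre of its lower end, z up along the pin
- short_die: plain steel setting die, a round pin 16 mm in diameter and 60 mm long with a 1.5 mm chamfered foot, standing loose and upright on the bench; origin at the centre of its lower end, z up along the pin
- rows: wooden die block, 150 (its x) x 105 (its y) x 30 mm high, fixed to the bench at any yaw; origin at the centre of its underside. Two rows of three blind holes run along its x, at y = +26 mm (the long row) and y = -26 mm (the short row), holes 45 mm apart at x = -45, 0, +45 mm. All holes are alike: 19 mm in diameter, 20 mm deep (floor 10 mm above the bench), mouth chamfered 2 mm. Two dies stand in each row; one hole in each is empty
- long_gap (a point): centre of the mouth (30 mm above the bench) of the empty hole in the row of long dies, an end hole; axes as the block's
- short_gap (a point): centre of the mouth (30 mm above the bench) of the empty hole in the row of short dies, the end hole diagonally opposite; axes as the block's
- case: plywood case, 170 (its x) x 240 (its y) x 105 mm high, with a dark wooden lid 11 mm thick; fixed to the bench; origin at the centre of its underside; its -x side, with the lid's bar, faces roughly the robot. It may stand left or right, the block on the other side
- lid (a joint): angle of the lid, rad: 0 shut, growing as the front edge rises, stop at 1.5; 45 degrees is 0.785. The hinge runs along the case's y at the rear top edge. Its weight (0.34 to 0.59 kg) and a spring shut it from any angle; about 3 to 4 N at the bar hold it up
- lid_bar (a point): middle of the steel pull bar of the lid: a round bar 12 mm in diameter, 130 mm long, parallel to the hinge, 50 mm in front of the lid's edge (44 mm clear gap between bar and lid, and bar and case front), 111 mm above the bench when shut, carried by a flat arm at each end; 220 mm from the hinge axis. Its axes are the lid's (y along the bar) and turn with it
- lid_hinge (a point): point on the hinge axis of the lid, in the middle of the rear top edge, 105 mm above the bench; y along the axis
- parked_long_a: 85 mm die already in the long row (end hole), same build as the loose ones; origin at its lower end; leave it there
- parked_long_b: 85 mm die already in the long row (middle hole), same build as the loose ones; origin at its lower end; leave it there
- parked_short_a: 60 mm die already in the short row (middle hole), same build as the loose ones; origin at its lower end; leave it there
- parked_short_b: 60 mm die already in the short row (end hole), same build as the loose ones; origin at its lower end; leave it there
- polish_tin: small round closed tin, 60 mm across, 22 mm high, between the case and the block; leave it alone
- wax_tin: round closed tin, 80 mm across, 28 mm high, near the robot on its right; leave it alone
- heel_blank: black rubber heel piece, 20 mm thick, 60 mm wide, near the robot on its left; leave it alone
There are look-alikes about, which are no part of the job. What is shaped like the long_die but orange, pink or purple is not meant.

How it is judged:
By the outcome, as a careful person would: the job done as asked, in the order asked, and still so for the second after the job is handed in, while the arm keeps its last pose, push and grip.
It also fails if it takes over 72 s, if anything falls off the work surface, if the arm or the gripper's body presses on something with over 40 N, if the wrist force passes 120 N, or if a joint passes its speed limit or range.

## Working session

There is one attempt and no reset: what is moved stays moved. The work goes in short steps, Python scripts to look and compute and a tool call to move; the robot and the scene stay as the last step left them, time stands still between calls to the robot, and variables do not carry over. Pictures are saved under pics/ and viewed, and the job is handed in when it is done.

Besides the shell and the picture viewer there is one more tool, called after ">>>" as name(argument=value, ...), one argument or row to a line, values as JSON. play_rows: Moves the arm, as the interface text tells. Its arguments: {"type":"object","properties":{"series":{"type":"array"}},"required":["series"]}

```bash
ls; mkdir -p pics; python3 - <<'E'
from station import env
import cv2
o=env.get_obs()
print(o, env.hold_point_z)
for n in ["scene","top","wrist"]:
    c=env.camera(n); cv2.imwrite(f"pics/{n}0.png",c["image"]); print(n,c["fx"],c["fy"],c["cx"],c["cy"],c["camera_from_world"].round(4).tolist(),[k for k in c])
E
```

```text
pics
{'clock': 0.0, 'joint_pos': array([-1.40861094e+00,  1.24489761e-01,  1.65168289e+00, -2.06660115e-05,
        1.36747745e+00, -8.25975938e-02]), 'qvel': array([-0.00055732,  0.00083006,  0.00068201,  0.00054356, -0.00034029,
        0.00032683]), 'tau': array([ 1.67594102e-03, -4.23609281e+01, -3.65450513e+01,  2.08787560e-05,
        6.88489614e-03, -1.95621550e-05]), 'eef_pos': array([ 0.15739393, -0.63002818,  0.23005768]), 'ee_rot': array([-3.11605154e+00, -3.83300611e-01,  1.60229931e-04]), 'wrist_force': array([0.05252342, 0.16309317, 0.59636779]), 'torque': array([-0.01885456, -0.06259246,  0.02307593]), 'gripper_width': 0.08547399176430873} 0.0187
scene 429.0231988482054 429.0231988482054 318.1270762469502 197.43749382023563 [[-0.4915, 0.8709, 0.0075, 0.2478], [-0.6094, -0.35, 0.7114, 0.2593], [0.6222, 0.3451, 0.7027, -1.4441], [0.0, 0.0, 0.0, 1.0]] ['image', 'fx', 'fy', 'cx', 'cy', 'camera_from_world']
top 503.8828097220761 503.8828097220761 311.93808033397994 201.97559327633363 [[0.017, -0.9996, -0.0223, 0.0075], [0.9913, 0.0139, 0.1312, -0.515], [-0.1308, -0.0244, 0.9911, -1.1178], [0.0, 0.0, 0.0, 1.0]] ['image', 'fx', 'fy', 'cx', 'cy', 'camera_from_world']
wrist 309.70691628693146 309.70691628693146 319.0177740460959 203.719303002277 [[0.2428, -0.9701, -0.002, -0.6507], [0.9213, 0.2313, -0.3125, 0.0406], [0.3036, 0.074, 0.9499, -0.3797], [0.0, 0.0, 0.0, 1.0]] ['image', 'fx', 'fy', 'cx', 'cy', 'camera_from_world']
```

View pics/scene0.png

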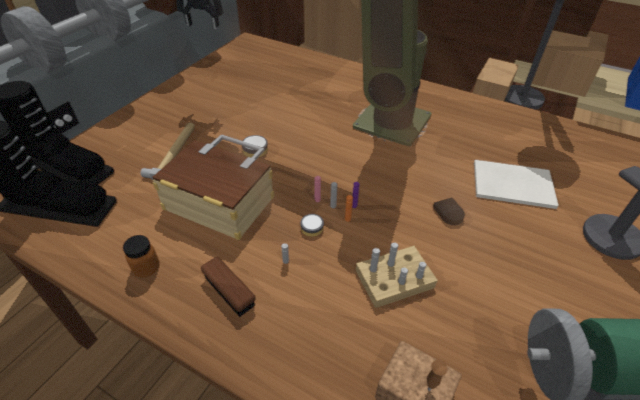

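View pics/top0.png

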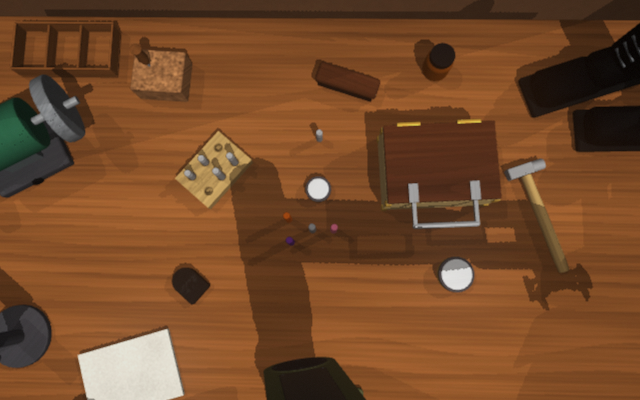

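View pics/wrist0.png

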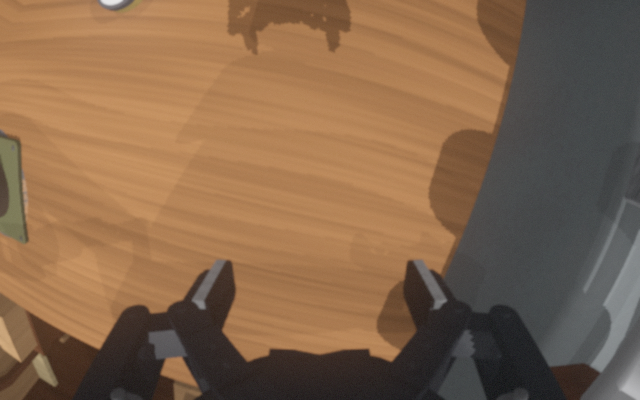

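The scene view shows the case left (right-hand side, y<0), with the block at (397,275), one loose die at (285,255) and another at (334,195) among pink, purple and orange look-alikes. In the top view the loose dies are at (319,133) and (312,228). I'll zoom in.

```bash
cat > h.py <<'E'
import numpy as np, cv2
def ray(c,u,v):
    M=np.array(c["camera_from_world"]);R=M[:3,:3];t=M[:3,3]
    d=np.array([(u-c["cx"])/c["fx"],-(v-c["cy"])/c["fy"],-1.0])
    if c.get("fish"):
        p=np.array([(u-c["cx"]),(v-c["cy"])])/c["fx"];r=np.linalg.norm(p);d=np.array([p[0]/r*np.sin(r),-p[1]/r*np.sin(r),-np.cos(r)])
    return -R.T@t, R.T@d/np.linalg.norm(d)
def plane(c,u,v,z):
    o,d=ray(c,u,v); return o+d*(z-o[2])/d[2]
def tri(c1,p1,c2,p2):
    A=np.zeros((3,3));b=np.zeros(3);L=[]
    for c,p in((c1,p1),(c2,p2)):
        o,d=ray(c,*p);P=np.eye(3)-np.outer(d,d);A+=P;b+=P@o;L.append((o,P))
    x=np.linalg.solve(A,b);return x,[float(np.linalg.norm(P@(x-o)))*1000 for o,P in L]
def proj(c,X):
    M=np.array(c["camera_from_world"]);q=M[:3,:3]@np.array(X)+M[:3,3];a=np.array([q[0],-q[1],-q[2]])
    if c.get("fish"):
        r=np.hypot(a[0],a[1]);th=np.arctan2(r,a[2]);return c["cx"]+c["fx"]*th*a[0]/r,c["cy"]+c["fx"]*th*a[1]/r
    return c["cx"]+c["fx"]*a[0]/a[2],c["cy"]+c["fy"]*a[1]/a[2]
def cam(n):
    from station import env
    c=dict(env.camera(n))
    if n=="wrist": c["fish"]=True
    return c
E
python3 - <<'E'
import cv2
s=cv2.imread("pics/scene0.png");t=cv2.imread("pics/top0.png")
def z(im,x0,y0,w,h,k,n): cv2.imwrite(f"pics/{n}.png",cv2.resize(im[y0:y0+h,x0:x0+w],None,fx=k,fy=k,interpolation=cv2.INTER_CUBIC))
z(s,260,160,190,150,4,"zs"); z(t,165,110,180,145,4,"zt"); z(s,150,120,130,120,5,"zsc"); z(t,370,110,140,125,5,"ztc")
E
```

```text
(no output)
```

View pics/zs.png

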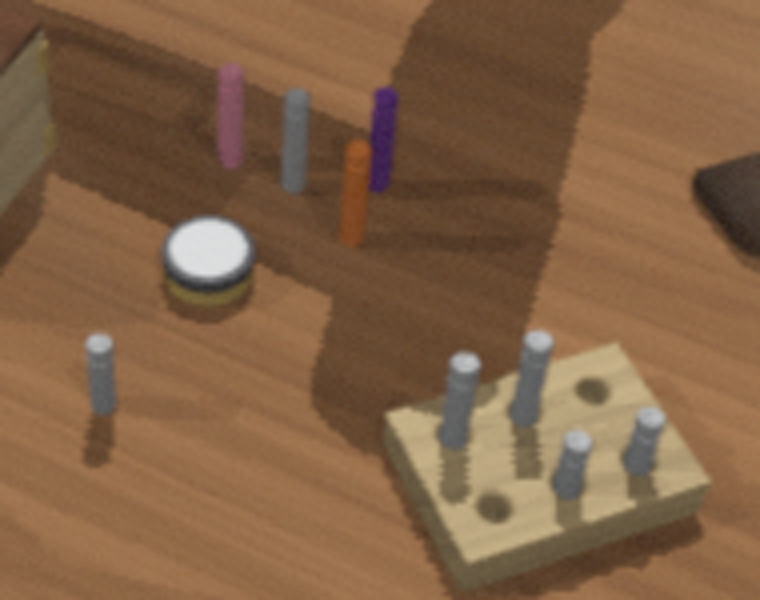

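View pics/zt.png

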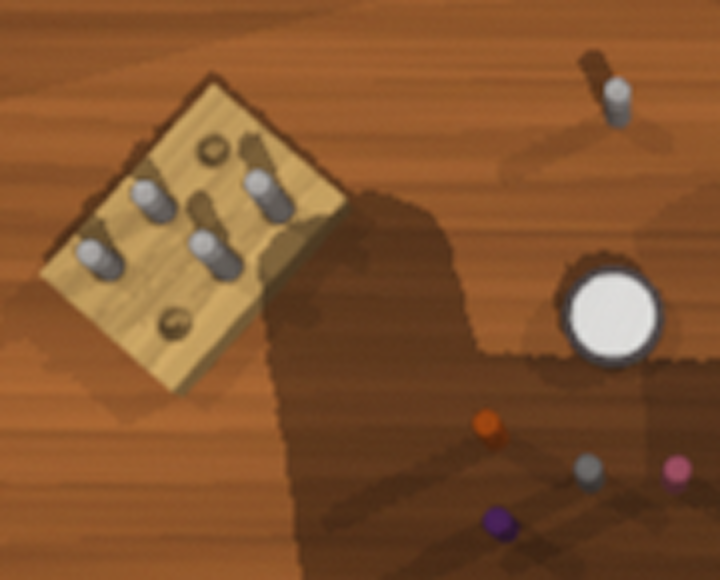

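View pics/zsc.png

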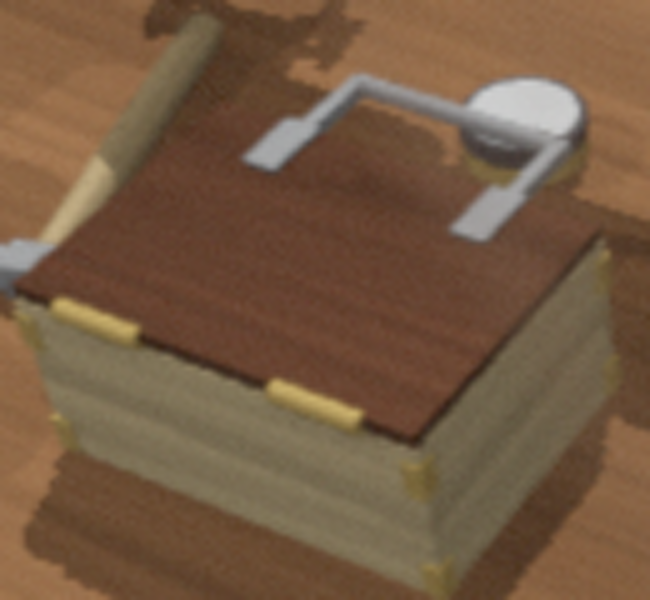

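View pics/ztc.png

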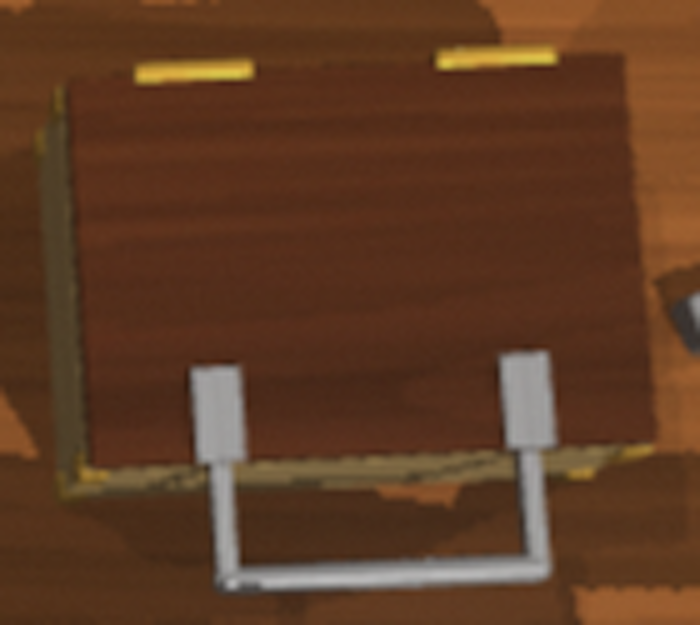

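```bash
cat > m1.py <<'E'
from h import *
import pickle
s=cam("scene");t=cam("top");pickle.dump((s,t),open("st.pkl","wb"))
S=lambda x,y:(260+(x+.5)/4-.5,160+(y+.5)/4-.5)
T=lambda x,y:(165+(x+.5)/4-.5,110+(y+.5)/4-.5)
SC=lambda x,y:(150+(x+.5)/5-.5,120+(y+.5)/5-.5)
TC=lambda x,y:(370+(x+.5)/5-.5,110+(y+.5)/5-.5)
pts={"long_top":(S(296,95),T(588,467)),"short_top":(S(99,343),T(617,90)),
"lgap":(S(593,390),T(175,324)),"sgap":(S(494,507),T(213,150)),
"PL end":(S(464,362),T(257,182)),"PL mid":(S(538,342),T(203,242)),"PSmid":(S(576,440),T(145,192)),"PSend":(S(650,416),T(91,250)),
"corner near(r)":(S(617,345),T(176,385)),"c right":(S(387,412),T(348,199)),"c far":(S(468,562),T(213,80)),"c left":(S(708,480),T(42,272)),
"tin":(S(209,250),T(614,315)),
"barL":(SC(562,148),TC(226,580)),"barR":(SC(362,83),TC(541,568)),
"lid rear L":(SC(418,438),TC(70,78)),"lid rear R":(SC(15,288),TC(623,55)),"lid front L":(SC(600,232),TC(90,462)),
"orange":(S(358,148),T(487,422)),"purple":(S(386,95),T(499,521)),"pink":(S(231,72),T(677,467))}
for k,(a,b) in pts.items():
    x,e=tri(s,a,t,b); print(k,x.round(4),np.round(e,1))
E
python3 m1.py
```

```text
long_top [0.4543 0.0152 0.0829] [1.3 1.3]
short_top [0.6716 0.0032 0.0581] [1.6 1.6]
lgap [0.5383 0.2575 0.0276] [1.6 1.6]
sgap [0.6415 0.2395 0.0283] [1.5 1.5]
PL end [0.608  0.1997 0.0939] [1.1 1.1]
PL mid [0.5742 0.2288 0.0926] [1.4 1.4]
PSmid [0.6072 0.2679 0.0686] [1.2 1.2]
PSend [0.5733 0.297  0.0698] [1.6 1.6]
corner near(r) [0.5019 0.2566 0.0295] [3.3 3.3]
c right [0.6129 0.1598 0.0283] [2.1 2.1]
c far [0.6825 0.2411 0.0313] [2.1 2.1]
c left [0.5674 0.336  0.0301] [1.6 1.6]
tin [0.5479 0.0039 0.019 ] [2.1 2.1]
barL [ 0.4567 -0.2029  0.1095] [1.7 1.7]
barR [ 0.4633 -0.3346  0.1084] [2.7 2.7]
lid rear L [ 0.6722 -0.1358  0.1135] [3.3 3.3]
lid rear R [ 0.686  -0.3751  0.1104] [2.6 2.6]
lid front L [ 0.5059 -0.1454  0.1112] [2. 2.]
orange [0.478  0.071  0.0829] [1.5 1.5]
purple [0.4241 0.0638 0.081 ] [2. 2.]
pink [ 0.4549 -0.0327  0.0817] [1.7 1.7]
```

Heights match (dies 83/58, block 28–31, bar 109, parked 93/69 mm). The grey pin in the cluster is long_die and the far one is short_die. I'll move towards the long die while turning the jaws to world x.

>>> play_rows(
  series=[0.06,0.025,-0.031,0,-0.12,0.06,0.0286,-0.028,0,-0.12,0.06,0.0317,-0.0243,0,-0.12,0.06,0.0344,-0.0204,0,-0.12,0.06,0.0366,-0.0161,0,-0.12,0.06,0.0383,-0.0116,0,-0.12,0.06,0.0394,-0.0069,0,-0.12,0.06,0.04,-0.002,0,-0.12],
)

```text
clock: 0.92
eef_pos: [0.2873, -0.3321, 0.2268]
ee_rot: [-2.557, -1.818, -0.002]
wrist_force: [0.9, 0.7, 0.7]
gripper_width: 0.0598
```

```bash
cat > go.py <<'E'
# usage: go.py x y z yawdeg(of tool y) -> remaining shift in tool axes; z = TCP height
import sys
from h import *
from station import env
from scipy.spatial.transform import Rotation as R
def st(tgt=None,yaw=0):
    o=env.get_obs();Rm=R.from_rotvec(o["ee_rot"]).as_matrix();p=o["eef_pos"]
    y=np.degrees(np.arctan2(Rm[1,1],Rm[0,1]))
    print("t",round(o["clock"],2),"p",p.round(4),"yaw",y.round(2),"tz",Rm[:,2].round(3),"F",o["wrist_force"].round(1),"M",o["torque"].round(2),"w",round(o["gripper_width"],4),"q",o["joint_pos"].round(2))
    if tgt is not None:
        print("shift",(Rm.T@(np.array(tgt)-p)).round(4),"turn",round(-np.radians(((yaw-y+180)%360)-180),3))
if __name__=="__main__":
    a=list(map(float,sys.argv[1:]))
    st(a[:3] if a else None,a[3] if len(a)>3 else 0)
E
python3 go.py 0.454 0.015 0.2 0
```

```text
t 0.92 p [ 0.2873 -0.3321  0.2268] yaw -19.18 tz [-0.001  0.004 -1.   ] F [0.9 0.7 0.7] M [ 0.06  0.02 -0.01] w 0.0598 q [-0.98 -0.36  2.1   0.    1.41 -0.65]
shift [0.3825 0.0434 0.0279] turn -0.335
```

>>> play_rows(
  series=[0.06,0.04,0.003,0,-0.11,0.06,0.04,0.0075,0,-0.11,0.06,0.039,0.012,0,-0.1,0.06,0.037,0.017,0,0,0.06,0.037,0.017,0,0,0.06,0.037,0.017,0,0,0.06,0.037,0.017,0,0,0.06,0.03,0.012,0,0],
)

```text
clock: 1.58
eef_pos: [0.4147, -0.0313, 0.229]
ee_rot: [2.214, 2.222, 0.008]
wrist_force: [-0.5, 0.5, -0.4]
gripper_width: 0.06
```

```bash
cat > wr.py <<'E'
import sys,pickle
from h import *
import go
go.st()
c=cam("wrist");pickle.dump(c,open(sys.argv[1]+".pkl","wb"));cv2.imwrite(f"pics/{sys.argv[1]}.png",c["image"])
E
python3 go.py 0.454 0.015 0.2 0; python3 wr.py w1
```

```text
t 1.58 p [ 0.4147 -0.0313  0.229 ] yaw 0.19 tz [ 0.007  0.001 -1.   ] F [-0.5  0.5 -0.4] M [ 0.02 -0.02 -0.04] w 0.06 q [-0.21 -0.43  2.15  0.    1.42 -0.21]
shift [0.0462 0.0392 0.0293] turn 0.003
t 1.58 p [ 0.4147 -0.0313  0.229 ] yaw 0.19 tz [ 0.007  0.001 -1.   ] F [-0.5  0.5 -0.4] M [ 0.02 -0.02 -0.04] w 0.06 q [-0.21 -0.43  2.15  0.    1.42 -0.21]
```

View pics/w1.png

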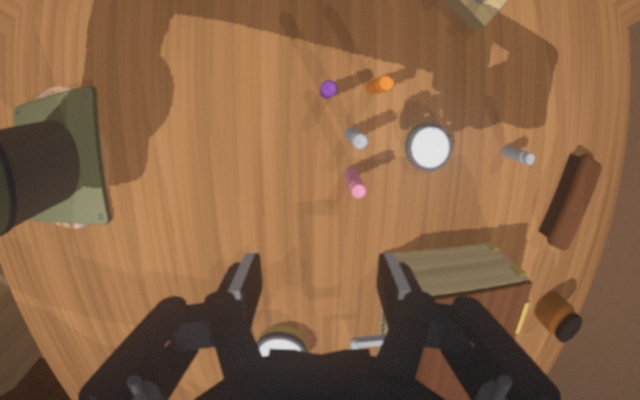

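The wrist view shows the grey long die (357,138) between purple (329,90), orange (382,85), pink (356,185); the fingers are clear. I'll compare its pixels with the prior measurement.

```bash
python3 - <<'E'
from h import *
import pickle
c=pickle.load(open("w1.pkl","rb"))
M=np.array(c["camera_from_world"]);print("cam",(-M[:3,:3].T@M[:3,3]).round(3),"axis",(-M[2,:3]).round(3))
for X in [(.4543,.0152,.085),(.4543,.0152,0),(.6716,.0032,.06),(.6716,.0032,0),(.548,.004,.022)]: print(X,np.round(proj(c,X),1))
im=c["image"];cv2.imwrite("pics/w1z.png",cv2.resize(im[70:210,310:550],None,fx=3.3,fy=3.3,interpolation=cv2.INTER_CUBIC))
E
```

```text
cam [0.414 0.047 0.371] axis [ 0.008 -0.312 -0.95 ]
(0.4543, 0.0152, 0.085) [360.1 140.5]
(0.4543, 0.0152, 0) [350.4 132.5]
(0.6716, 0.0032, 0.06) [530.4 158.4]
(0.6716, 0.0032, 0) [504.8 150.1]
(0.548, 0.004, 0.022) [430.1 146.6]
```

View pics/w1z.png

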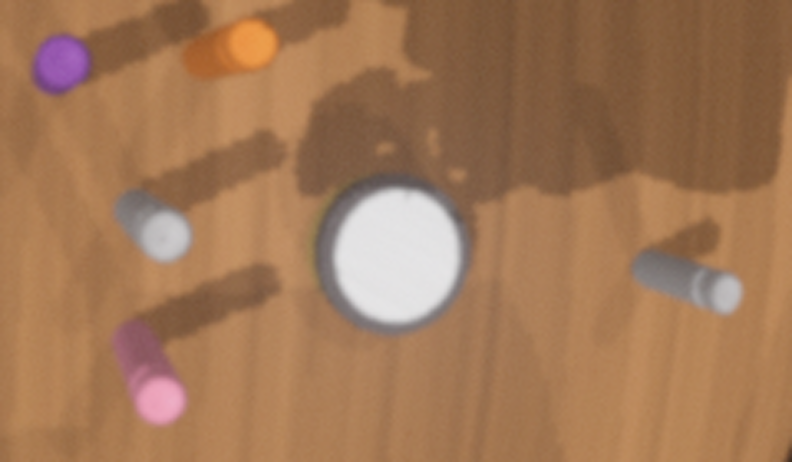

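>>> play_rows(
  series=[0.06,0.023,0.02,0.01,0,0.06,0.0235,0.0195,0.01,0,0.06,0,0,0,0,0.06,0,0,0,0],
)

```text
clock: 1.97
eef_pos: [0.4572, 0.026, 0.2101]
ee_rot: [2.199, 2.236, 0.016]
wrist_force: [0.0, -0.4, -0.0]
gripper_width: 0.0598
```

```bash
python3 go.py 0.4543 0.0152 0.041 0
```

```text
t 1.97 p [0.4572 0.026  0.2101] yaw 0.96 tz [ 0.011  0.004 -1.   ] F [ 0.  -0.4 -0. ] M [-0.03  0.04 -0.01] w 0.0598 q [-0.06 -0.31  2.09  0.    1.35 -0.08]
shift [-0.0113 -0.0049  0.169 ] turn 0.017
```

>>> play_rows(
  series=[0.06,-0.011,-0.004,0.01,0.017,0.06,0,0,0.03,0,0.06,0,0,0.03,0,0.06,0,0,0.025,0,0.06,0,0,0,0,0.06,0,0,0,0],
)

```text
clock: 2.47
eef_pos: [0.4529, 0.0078, 0.1133]
ee_rot: [2.224, 2.203, 0.018]
wrist_force: [1.0, -0.1, 0.6]
gripper_width: 0.0598
```

```bash
python3 go.py 0.4543 0.0152 0.041 0; python3 wr.py w2
```

```text
t 2.47 p [0.4529 0.0078 0.1133] yaw -0.53 tz [ 0.016  0.    -1.   ] F [ 1.  -0.1  0.6] M [0.   0.01 0.03] w 0.0598 q [-0.1  -0.23  2.2   0.    1.16 -0.09]
shift [0.0073 0.0001 0.0723] turn -0.009
t 2.47 p [0.4529 0.0078 0.1133] yaw -0.53 tz [ 0.016  0.    -1.   ] F [ 1.  -0.1  0.6] M [0.   0.01 0.03] w 0.0598 q [-0.1  -0.23  2.2   0.    1.16 -0.09]
```

View pics/w2.png

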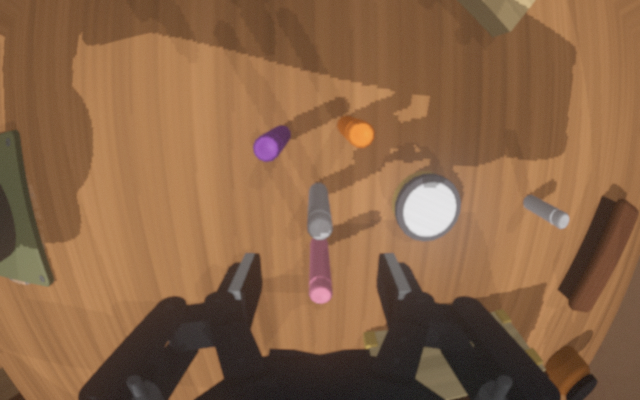

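The wrist view shows the long die top at (319,232), midway between the fingers at (240,275) and (395,275); the look-alikes are clear of the finger path. I'll make a small +y correction, then go down.

>>> play_rows(
  series=[0.06,0.003,0,0,0,0.06,0.002,0,0,0,0.06,0,0,0,0,0.06,0,0,0,0],
)

```text
clock: 2.85
eef_pos: [0.4554, 0.0115, 0.1189]
ee_rot: [2.222, 2.195, 0.026]
wrist_force: [-0.2, 0.6, -0.4]
gripper_width: 0.0597
```

```bash
python3 go.py 0.4543 0.0152 0.041 0
```

```text
t 2.85 p [0.4554 0.0115 0.1189] yaw -0.69 tz [ 0.025 -0.001 -1.   ] F [-0.2  0.6 -0.4] M [-0.02  0.03 -0.03] w 0.0597 q [-0.09 -0.24  2.19  0.    1.16 -0.08]
shift [ 0.0037 -0.0031  0.0779] turn -0.012
```

>>> play_rows(
  series=[0.06,0,0,0,0,0.06,0,0,0,0],
)

```text
clock: 3.02
eef_pos: [0.4567, 0.0116, 0.121]
ee_rot: [2.219, 2.194, 0.03]
wrist_force: [-0.1, -0.1, 0.4]
gripper_width: 0.0598
```

```bash
python3 go.py 0.4543 0.0152 0.041 0
```

```text
t 3.02 p [0.4567 0.0116 0.121 ] yaw -0.65 tz [ 0.028 -0.001 -1.   ] F [-0.1 -0.1  0.4] M [0.01 0.05 0.01] w 0.0598 q [-0.09 -0.24  2.19  0.    1.16 -0.08]
shift [ 0.0036 -0.0048  0.0799] turn -0.011
```

>>> play_rows(
  series=[0.06,0.002,-0.002,0.01,0,0.06,0.002,-0.002,0.01,0],
)

```text
clock: 3.18
eef_pos: [0.4559, 0.0156, 0.103]
ee_rot: [2.215, 2.19, 0.037]
wrist_force: [-0.9, 0.5, -0.7]
gripper_width: 0.06
```

```bash
python3 go.py 0.4543 0.0152 0.041 0
```

```text
t 3.18 p [0.4559 0.0156 0.103 ] yaw -0.65 tz [ 0.035 -0.002 -0.999] F [-0.9  0.5 -0.7] M [-0.02 -0.04 -0.  ] w 0.06 q [-0.08 -0.22  2.21  0.    1.12 -0.07]
shift [-0.0003 -0.0037  0.0619] turn -0.011
```

```bash
cat > jl.py <<'E'
from station import env
import numpy as np
from scipy.spatial.transform import Rotation as R
for _ in range(2):
    o=env.get_obs();print(o["clock"],"q",o["joint_pos"].round(4),"v",o["qvel"].round(4),"p",o["eef_pos"].round(4),"tz",R.from_rotvec(o["ee_rot"]).as_matrix()[:,2].round(4),"tau",o["tau"].round(1))
E
python3 jl.py
```

```text
3.1833 q [-8.4200e-02 -2.2470e-01  2.2102e+00  1.1000e-03  1.1208e+00 -7.3200e-02] v [ 0.0551  0.1089  0.1187 -0.0025 -0.2598  0.0515] p [0.4559 0.0156 0.103 ] tz [ 0.0352 -0.0019 -0.9994] tau [ -0.4 -24.7 -35.1  -0.    0.1  -0. ]
3.1833 q [-8.4200e-02 -2.2470e-01  2.2102e+00  1.1000e-03  1.1208e+00 -7.3200e-02] v [ 0.0551  0.1089  0.1187 -0.0025 -0.2598  0.0515] p [0.4559 0.0156 0.103 ] tz [ 0.0352 -0.0019 -0.9994] tau [ -0.4 -24.7 -35.1  -0.    0.1  -0. ]
```

>>> play_rows(
  series=[0.06,0,0,0,0],
)

```text
clock: 3.27
eef_pos: [0.4541, 0.0161, 0.1004]
ee_rot: [2.217, 2.193, 0.033]
wrist_force: [-1.3, 0.6, 0.3]
gripper_width: 0.0603
```

```bash
python3 jl.py
```

```text
3.2667 q [-8.3500e-02 -2.2290e-01  2.2136e+00  1.2000e-03  1.1197e+00 -7.2900e-02] v [ 0.0014 -0.0047 -0.0056 -0.0013  0.0039 -0.0006] p [0.4541 0.0161 0.1004] tz [ 0.0312 -0.0015 -0.9995] tau [ -0.1 -24.2 -35.4   0.   -0.3   0. ]
3.2667 q [-8.3500e-02 -2.2290e-01  2.2136e+00  1.2000e-03  1.1197e+00 -7.2900e-02] v [ 0.0014 -0.0047 -0.0056 -0.0013  0.0039 -0.0006] p [0.4541 0.0161 0.1004] tz [ 0.0312 -0.0015 -0.9995] tau [ -0.1 -24.2 -35.4   0.   -0.3   0. ]
```

>>> play_rows(
  series=[0.06,0,0,0,0],
)

```text
clock: 3.35
eef_pos: [0.4534, 0.0163, 0.0994]
ee_rot: [2.218, 2.194, 0.031]
wrist_force: [0.1, 0.2, -0.2]
gripper_width: 0.0599
```

```bash
python3 jl.py; python3 -c "
from station import env
for i in range(4): env.camera('top')"; python3 jl.py
```

```text
3.35 q [-8.3000e-02 -2.2200e-01  2.2147e+00  1.2000e-03  1.1194e+00 -7.2900e-02] v [ 0.0058  0.0162  0.0301 -0.0016 -0.0086  0.0017] p [0.4534 0.0163 0.0994] tz [ 0.0295 -0.0014 -0.9996] tau [  0.  -23.  -33.    0.   -0.1   0. ]
3.35 q [-8.3000e-02 -2.2200e-01  2.2147e+00  1.2000e-03  1.1194e+00 -7.2900e-02] v [ 0.0058  0.0162  0.0301 -0.0016 -0.0086  0.0017] p [0.4534 0.0163 0.0994] tz [ 0.0295 -0.0014 -0.9996] tau [  0.  -23.  -33.    0.   -0.1   0. ]
3.55 q [-8.3500e-02 -2.2270e-01  2.2136e+00  1.2000e-03  1.1197e+00 -7.2900e-02] v [-0.0034 -0.0045 -0.0081 -0.0007  0.0012  0.0005] p [0.454  0.0161 0.1003] tz [ 0.031  -0.0015 -0.9995] tau [  0.  -23.1 -33.3   0.   -0.1   0. ]
3.55 q [-8.3500e-02 -2.2270e-01  2.2136e+00  1.2000e-03  1.1197e+00 -7.2900e-02] v [-0.0034 -0.0045 -0.0081 -0.0007  0.0012  0.0005] p [0.454  0.0161 0.1003] tz [ 0.031  -0.0015 -0.9995] tau [  0.  -23.1 -33.3   0.   -0.1   0. ]
```

>>> play_rows(
  series=[0.06,-0.001,-0.001,0.03,0,0.06,0,0,0.025,0,0.06,0,0,0,0],
)

```text
clock: 3.8
eef_pos: [0.4584, 0.0146, 0.0476]
ee_rot: [2.212, 2.188, 0.042]
wrist_force: [-0.2, -0.2, -1.4]
gripper_width: 0.0601
```

```bash
python3 go.py 0.4543 0.0152 0.041 0
```

```text
t 3.8 p [0.4584 0.0146 0.0476] yaw -0.63 tz [ 0.04  -0.002 -0.999] F [-0.2 -0.2 -1.4] M [-0.01  0.03  0.06] w 0.0601 q [-0.09 -0.14  2.24  0.    1.   -0.08]
shift [ 0.0005 -0.0044  0.0064] turn -0.011
```

>>> play_rows(
  series=[0.05,0,-0.004,0.004,0,0.03,0,0,0,0],
)

```text
clock: 3.97
eef_pos: [0.4543, 0.0146, 0.0436]
ee_rot: [2.213, 2.189, 0.04]
wrist_force: [-0.2, -0.4, -0.8]
gripper_width: 0.0392
```

```bash
python3 go.py 0.4543 0.0152 0.041 0; python3 wr.py w3
```

```text
t 3.97 p [0.4543 0.0146 0.0436] yaw -0.64 tz [ 0.038 -0.002 -0.999] F [-0.2 -0.4 -0.8] M [-0.02  0.08  0.06] w 0.0392 q [-0.09 -0.14  2.25  0.    0.99 -0.08]
shift [ 0.0006 -0.0001  0.0026] turn -0.011
t 3.97 p [0.4543 0.0146 0.0436] yaw -0.64 tz [ 0.038 -0.002 -0.999] F [-0.2 -0.4 -0.8] M [-0.02  0.08  0.06] w 0.0392 q [-0.09 -0.14  2.25  0.    0.99 -0.08]
```

View pics/w3.png

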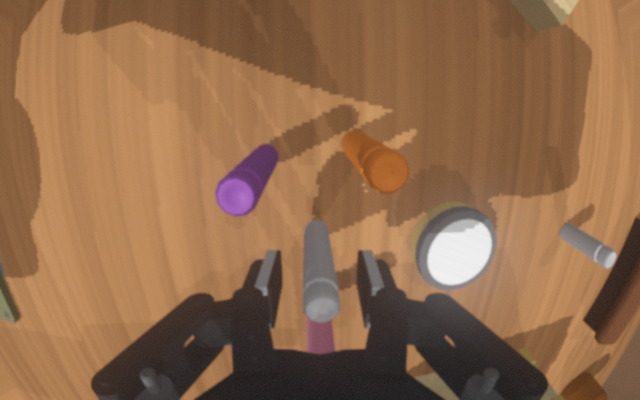

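The long die (320,270) stands centred between the pads. I'll close now.

>>> play_rows(
  series=[0.0,0,0,0,0,0.0,0,0,0,0,0.0,0,0,0,0,0.0,0,0,0,0],
)

```text
clock: 4.35
eef_pos: [0.458, 0.0143, 0.0487]
ee_rot: [2.208, 2.184, 0.049]
wrist_force: [-0.3, 0.6, -0.8]
gripper_width: 0.0144
```

```bash
python3 go.py 0.4543 0.0152 0.041 0
```

```text
t 4.35 p [0.458  0.0143 0.0487] yaw -0.64 tz [ 0.048 -0.003 -0.999] F [-0.3  0.6 -0.8] M [-0.   -0.01  0.06] w 0.0144 q [-0.09 -0.14  2.25  0.    0.99 -0.08]
shift [ 0.0009 -0.0041  0.0075] turn -0.011
```

>>> play_rows(
  series=[0.0,0,0,-0.03,0,0.0,0,0,-0.03,0,0.0,0,0,-0.02,0],
)

```text
clock: 4.6
eef_pos: [0.4496, 0.0149, 0.1254]
ee_rot: [2.216, 2.191, 0.036]
wrist_force: [0.7, 0.0, -1.4]
gripper_width: 0.0148
```

```bash
python3 go.py; python3 jl.py | head -1; python3 wr.py w4
```

```text
t 4.6 p [0.4496 0.0149 0.1254] yaw -0.64 tz [ 0.034 -0.002 -0.999] F [ 0.7  0.  -1.4] M [ 0.   -0.06  0.01] w 0.0148 q [-0.09 -0.27  2.21  0.    1.17 -0.08]
4.6 q [-8.7000e-02 -2.6960e-01  2.2055e+00  1.2000e-03  1.1712e+00 -7.6200e-02] v [-0.0013 -0.3311 -0.1693  0.0012  0.5123  0.0009] p [0.4496 0.0149 0.1254] tz [ 0.0344 -0.0019 -0.9994] tau [  0.1 -20.7 -33.4  -0.   -0.3  -0. ]
t 4.6 p [0.4496 0.0149 0.1254] yaw -0.64 tz [ 0.034 -0.002 -0.999] F [ 0.7  0.  -1.4] M [ 0.   -0.06  0.01] w 0.0148 q [-0.09 -0.27  2.21  0.    1.17 -0.08]
```

View pics/w4.png

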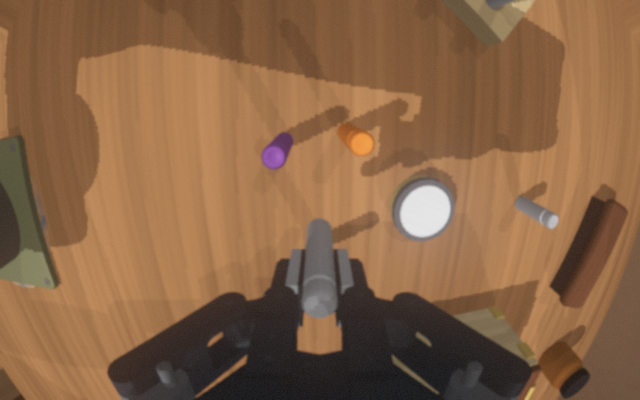

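Lifted: the long die is in the pads at (318,270), foot visible around (318,222), and the neighbours are undisturbed. Next a block fit from all measured points, and the carry.

```bash
python3 - <<'E'
from h import *
# model (block frame) : x=(-.77,.64)
L={"lgap":(45,26),"PLm":(0,26),"PLe":(-45,26),"sgap":(-45,-26),"PSm":(0,-26),"PSe":(45,-26),"cn":(75,52.5),"cr":(-75,52.5),"cf":(-75,-52.5),"cl":(75,-52.5)}
W={"lgap":(.5383,.2575),"PLm":(.5742,.2288),"PLe":(.608,.1997),"sgap":(.6415,.2395),"PSm":(.6072,.2679),"PSe":(.5733,.297),"cn":(.5019,.2566),"cr":(.6129,.1598),"cf":(.6825,.2411),"cl":(.5674,.336)}
a=np.array([L[k] for k in L])/1000;b=np.array([W[k] for k in L])
ac=a-a.mean(0);bc=b-b.mean(0);th=np.arctan2((ac[:,0]*bc[:,1]-ac[:,1]*bc[:,0]).sum(),(ac*bc).sum())
R=np.array([[np.cos(th),-np.sin(th)],[np.sin(th),np.cos(th)]]);t=b.mean(0)-R@a.mean(0)
print(np.degrees(th),t)
for k,p,q in zip(L,a,b): print(k,(R@p+t).round(4),((q-R@p-t)*1000).round(1))
E
```

```text
139.80728657768 [0.59072 0.24839]
lgap [0.5396 0.2576] [-1.3 -0.1]
PLm [0.5739 0.2285] [0.3 0.3]
PLe [0.6083 0.1995] [-0.3  0.2]
sgap [0.6419 0.2392] [-0.4  0.3]
PSm [0.6075 0.2683] [-0.3 -0.4]
PSe [0.5731 0.2973] [ 0.2 -0.3]
cn [0.4995 0.2567] [ 2.4 -0.1]
cr [0.6141 0.1599] [-1.2 -0.1]
cf [0.6819 0.2401] [0.6 1. ]
cl [0.5673 0.3369] [ 0.1 -0.9]
```

>>> play_rows(
  series=[0.0,0.01,0.004,-0.025,0,0.0,0.03,0.012,-0.01,0,0.0,0.035,0.014,0,0,0.0,0.035,0.014,0,0,0.0,0.035,0.014,0,0,0.0,0.03,0.012,0,0,0.0,0.01,0.004,0,0],
)

```text
clock: 5.23
eef_pos: [0.5323, 0.2045, 0.1735]
ee_rot: [2.214, 2.172, 0.058]
wrist_force: [-0.4, -0.1, -1.1]
gripper_width: 0.0145
```

```bash
python3 go.py .538 .257 .16 0; python3 wr.py w5
```

```text
t 5.23 p [0.5323 0.2045 0.1735] yaw -1.09 tz [ 0.055 -0.002 -0.999] F [-0.4 -0.1 -1.1] M [-0.04  0.05 -0.03] w 0.0145 q [ 0.28 -0.04  1.92 -0.02  1.21  0.31]
shift [0.0526 0.0039 0.0137] turn -0.019
t 5.23 p [0.5323 0.2045 0.1735] yaw -1.09 tz [ 0.055 -0.002 -0.999] F [-0.4 -0.1 -1.1] M [-0.04  0.05 -0.03] w 0.0145 q [ 0.28 -0.04  1.92 -0.02  1.21  0.31]
```

View pics/w5.png

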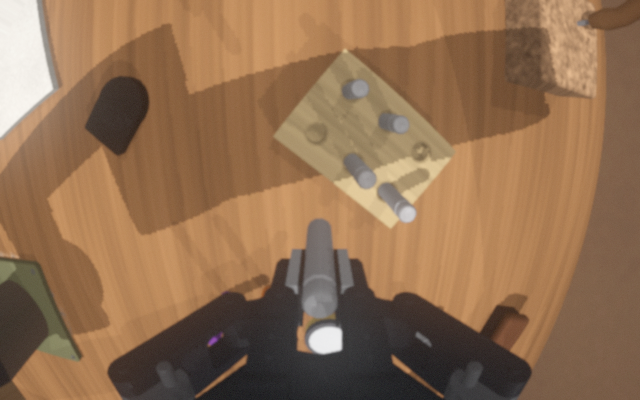

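```bash
python3 - <<'E'
from h import *
import pickle
from scipy.spatial.transform import Rotation as R
from station import env
c=pickle.load(open("w5.pkl","rb"))
im=c["image"]
cv2.imwrite("pics/w5z.png",cv2.resize(im[60:340,260:440],None,fx=2.1*1.3,fy=2.1,interpolation=cv2.INTER_CUBIC) if 0 else cv2.resize(im[60:340,260:460],None,fx=2.1,fy=2.1,interpolation=cv2.INTER_CUBIC))
cv2.imwrite("pics/w5y.png",cv2.resize(im[210:320,270:370],None,fx=5,fy=5,interpolation=cv2.INTER_CUBIC))
for k,X in {"lgap":(.5390,.2576,.03),"sgap":(.6419,.2392,.03),"PLm":(.5739,.2285,.095),"PLe":(.6083,.1995,.095),"PSm":(.6075,.2683,.07),"PSe":(.5731,.2973,.07)}.items(): print(k,np.round(proj(c,X),1))
E
```

```text
lgap [316.  132.7]
sgap [421.4 151.5]
PLm [367.6 179.1]
PLe [408.5 213.8]
PSm [401.9 123.9]
PSe [360.7  87.3]
```

View pics/w5z.png

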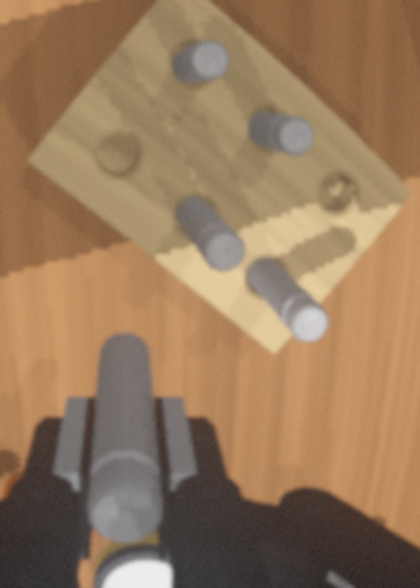

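View pics/w5y.png

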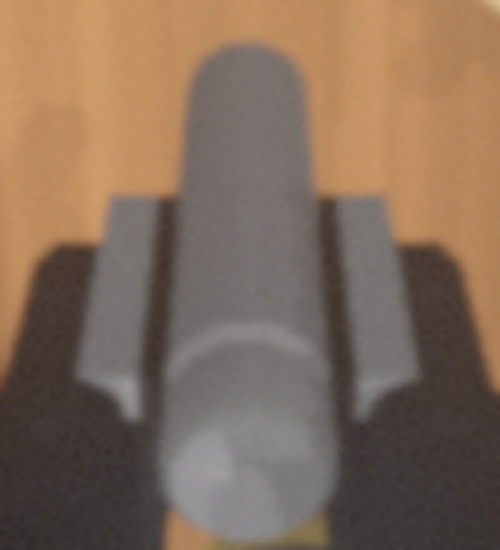

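```bash
cat > foot.py <<'E'
import sys,pickle
from h import *
from scipy.spatial.transform import Rotation as R
from station import env
# usage foot.py pkl u v toolx
c=pickle.load(open(sys.argv[1]+".pkl","rb"));o=env.get_obs();Rm=R.from_rotvec(o["ee_rot"]).as_matrix();p=o["eef_pos"]
u,v,x=map(float,sys.argv[2:5])
a,d=ray(c,u,v);a=Rm.T@(a-p);d=Rm.T@d
print("tool frame",(a+d*(x-a[0])/d[0]).round(4))
E
python3 foot.py w5 319 219 0.0065; python3 foot.py w5 319.4 307 0;python3 foot.py w5 303 291 0;python3 foot.py w5 336 291 0
```

```text
tool frame [0.0065 0.0006 0.0451]
tool frame [ 0.      0.0008 -0.0391]
tool frame [ 0.     -0.0065 -0.0273]
tool frame [ 0.      0.0081 -0.0273]
```

>>> play_rows(
  series=[0.0,0.026,0.002,0.02,-0.01,0.0,0.024,0.001,0.025,-0.01,0.0,0.002,0,0.015,0],
)

```text
clock: 5.53
eef_pos: [0.5431, 0.2584, 0.1165]
ee_rot: [2.186, 2.191, 0.07]
wrist_force: [-0.6, -0.5, -1.5]
gripper_width: 0.0145
```

```bash
python3 go.py .5357 .2576 .1 0;  python3 wr.py w6; python3 go.py .5357 .2576 .1 0
```

```text
t 5.53 p [0.5431 0.2584 0.1165] yaw 0.13 tz [ 0.064 -0.    -0.998] F [-0.6 -0.5 -1.5] M [0.01 0.02 0.  ] w 0.0145 q [ 0.37  0.08  1.9  -0.03  1.1   0.37]
shift [-0.0007 -0.0084  0.016 ] turn 0.002
t 5.53 p [0.5431 0.2584 0.1165] yaw 0.13 tz [ 0.064 -0.    -0.998] F [-0.6 -0.5 -1.5] M [0.01 0.02 0.  ] w 0.0145 q [ 0.37  0.08  1.9  -0.03  1.1   0.37]
t 5.58 p [0.5413 0.2567 0.1131] yaw 0.12 tz [ 0.059 -0.003 -0.998] F [-2.  -1.  -2.9] M [-0.01  0.07 -0.02] w 0.0147 q [ 0.36  0.08  1.9  -0.03  1.1   0.37]
shift [ 0.001  -0.0063  0.0128] turn 0.002
```

View pics/w6.png

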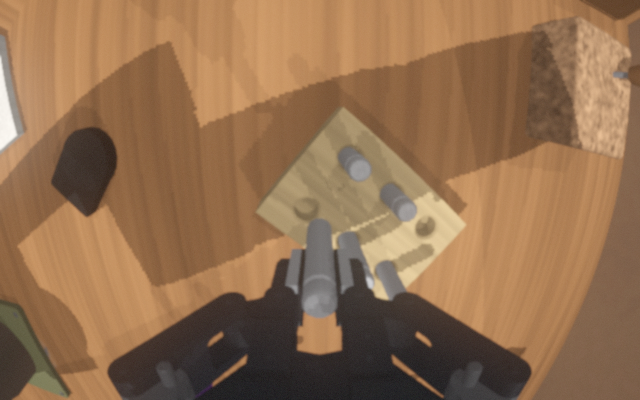

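>>> play_rows(
  series=[0.0,0.001,-0.007,0.02,0,0.0,0,0,0.01,0],
)

```text
clock: 5.75
eef_pos: [0.536, 0.2565, 0.0823]
ee_rot: [2.187, 2.192, 0.06]
wrist_force: [-0.1, -1.2, -1.7]
gripper_width: 0.0145
```

```bash
python3 - <<'E'
import cv2,sys
import runpy
sys.argv=["wr.py","w7"];runpy.run_path("wr.py")
im=cv2.imread("pics/w7.png");cv2.imwrite("pics/w7z.png",cv2.resize(im[180:330,250:450],None,fx=4,fy=4,interpolation=cv2.INTER_CUBIC))
E
python3 - <<'E'
from station import env
from scipy.spatial.transform import Rotation as R
o=env.get_obs();Rm=R.from_rotvec(o["ee_rot"]).as_matrix();print("foot",o["eef_pos"]+Rm@[0,.0006,.045],o["eef_pos"],Rm[:,2])
E
```

```text
t 5.75 p [0.536  0.2565 0.0823] yaw 0.13 tz [ 0.059 -0.004 -0.998] F [-0.1 -1.2 -1.7] M [-0.03  0.1   0.04] w 0.0145 q [ 0.37  0.11  1.93 -0.03  1.05  0.38]
foot [0.53981688 0.25595895 0.03692205] [0.53655518 0.25614593 0.08180731] [ 0.05917235 -0.00418135 -0.99823902]
```

View pics/w7z.png

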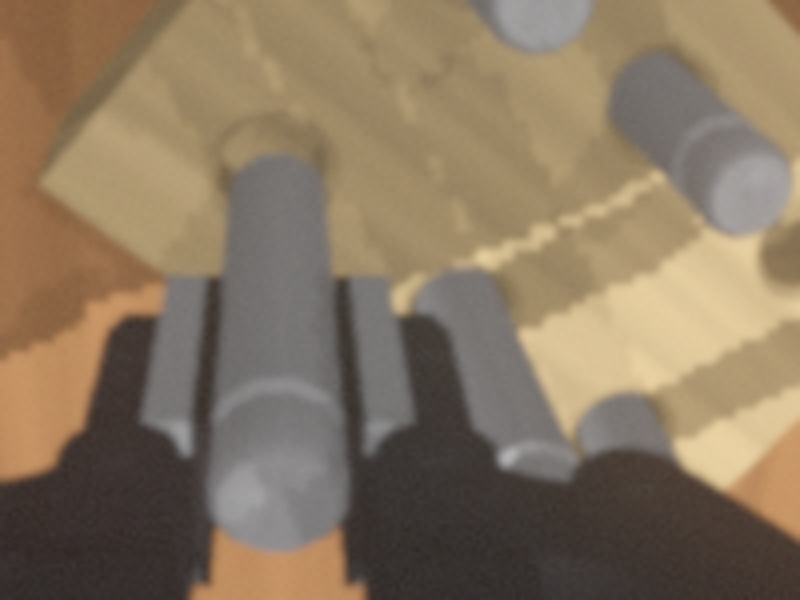

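>>> play_rows(
  series=[0.0,0.0015,-0.0005,0.014,0,0.0,0,0,0.012,0],
)

```text
clock: 5.97
eef_pos: [0.5399, 0.2574, 0.0643]
ee_rot: [2.19, 2.189, 0.063]
wrist_force: [-19.2, -0.6, 11.2]
gripper_width: 0.0145
```

```bash
cat > ft.py <<'E'
from station import env
import sys
from scipy.spatial.transform import Rotation as R
o=env.get_obs();Rm=R.from_rotvec(o["ee_rot"]).as_matrix();print("foot",(o["eef_pos"]+Rm@[0,.0006,.045]).round(4))
E
python3 ft.py; python3 go.py
```

```text
foot [0.5432 0.2572 0.0194]
t 5.97 p [0.5399 0.2574 0.0643] yaw -0.03 tz [ 0.06  -0.003 -0.998] F [-19.2  -0.6  11.2] M [-0.18  3.82  0.01] w 0.0145 q [ 0.37  0.14  1.93 -0.03  1.01  0.38]
```

>>> play_rows(
  series=[0.0,0,-0.004,0,0,0.0,0,-0.001,0.006,0],
)

```text
clock: 6.13
eef_pos: [0.5363, 0.256, 0.0603]
ee_rot: [2.192, 2.186, 0.065]
wrist_force: [0.9, -0.5, -0.1]
gripper_width: 0.0145
```

```bash
python3 ft.py; python3 go.py
```

```text
foot [0.5397 0.2559 0.0154]
t 6.13 p [0.5363 0.256  0.0603] yaw -0.14 tz [ 0.062 -0.002 -0.998] F [ 0.9 -0.5 -0.1] M [-0.   -0.02 -0.06] w 0.0145 q [ 0.37  0.14  1.94 -0.03  1.    0.38]
```

>>> play_rows(
  series=[0.0,0,-0.001,0.006,0,0.0,0,0,0.001,0],
)

```text
clock: 6.3
eef_pos: [0.537, 0.2553, 0.0546]
ee_rot: [2.192, 2.184, 0.069]
wrist_force: [-1.7, 0.5, 1.6]
gripper_width: 0.0144
```

```bash
python3 ft.py; python3 go.py
```

```text
foot [0.5405 0.2552 0.0097]
t 6.3 p [0.537  0.2553 0.0546] yaw -0.23 tz [ 0.065 -0.001 -0.998] F [-1.7  0.5  1.6] M [ 0.13  0.47 -0.03] w 0.0144 q [ 0.36  0.14  1.95 -0.03  0.99  0.38]
```

>>> play_rows(
  series=[0.036,0,0,0,0,0.036,0,0,-0.002,0,0.036,0,0,-0.04,0,0.036,0,0,-0.04,0,0.036,0,0,-0.02,0],
)

```text
clock: 6.72
eef_pos: [0.5274, 0.2525, 0.1523]
ee_rot: [2.197, 2.186, 0.049]
wrist_force: [0.8, -0.5, 0.1]
gripper_width: 0.0359
```

```bash
python3 wr.py w8; python3 -c "
from station import env;import cv2
for n in ('scene','top'):
  im=env.camera(n)['image'];cv2.imwrite(f'pics/{n}1.png',im)
s=cv2.imread('pics/scene1.png');cv2.imwrite('pics/zs1.png',cv2.resize(s[150:310,260:450],None,fx=3.5,fy=3.5,interpolation=cv2.INTER_CUBIC))
"
```

```text
t 6.72 p [0.5274 0.2525 0.1523] yaw -0.28 tz [ 0.052 -0.008 -0.999] F [ 0.8 -0.5  0.1] M [0.03 0.01 0.07] w 0.0359 q [ 0.37  0.02  1.9  -0.03  1.18  0.38]
```

View pics/w8.png

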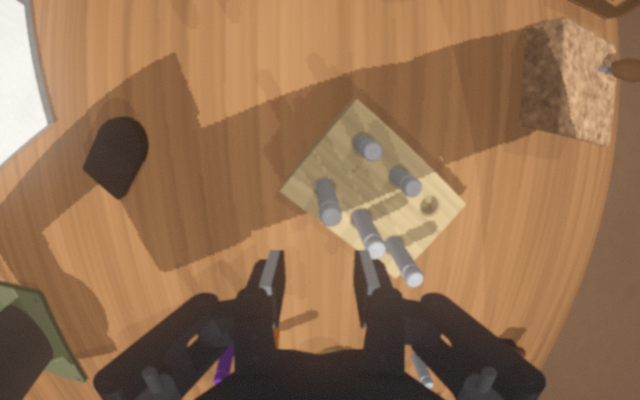

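View pics/zs1.png

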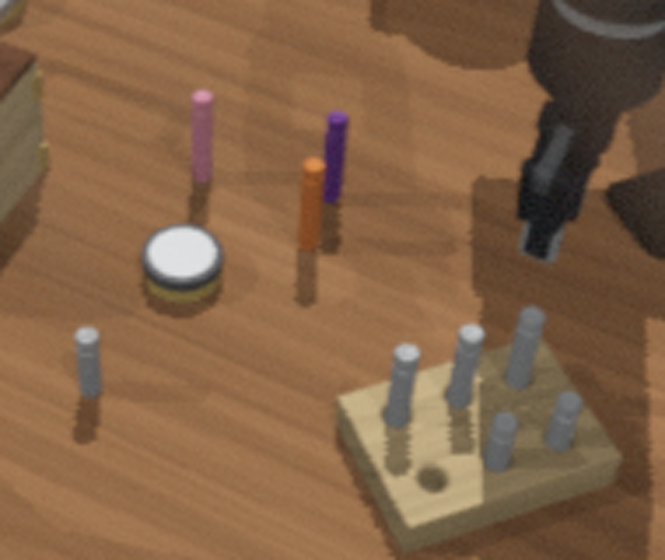

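The long die stands in its hole, its top level with the parked long ones ((530,315) in the zoomed view), and nothing else has moved. Now for the short die, turning the jaws along world y.

>>> play_rows(
  series=[0.05,-0.031,0.018,-0.01,-0.12,0.05,-0.033,0.0142,0,-0.12,0.05,-0.0344,0.0101,0,-0.12,0.05,-0.0353,0.0059,0,-0.12,0.05,-0.0358,0.0017,0,-0.12,0.05,-0.0358,-0.0026,0,-0.12,0.05,-0.0352,-0.007,0,-0.12,0.05,-0.0341,-0.011,0,-0.12],
)

```text
clock: 7.53
eef_pos: [0.669, 0.0012, 0.1544]
ee_rot: [0.883, 2.98, 0.004]
wrist_force: [0.9, -0.3, -0.2]
gripper_width: 0.0496
```

```bash
python3 go.py .6716 .0032 .12 90
```

```text
t 7.53 p [0.669  0.0012 0.1544] yaw 57.01 tz [ 0.033 -0.007 -0.999] F [ 0.9 -0.3 -0.2] M [ 0.02  0.   -0.01] w 0.0496 q [-0.08  0.2   1.7  -0.    1.21 -1.07]
shift [0.     0.0027 0.0344] turn -0.576
```

>>> play_rows(
  series=[0.05,0,0.0015,0.01,-0.115,0.05,0,0.001,0.01,-0.115,0.05,0,0,0.01,-0.115,0.05,0,0,0,-0.115,0.05,0,0,0,-0.1],
)

```text
clock: 7.95
eef_pos: [0.6704, -0.0075, 0.111]
ee_rot: [-0.004, 3.122, -0.014]
wrist_force: [0.2, -0.4, 1.3]
gripper_width: 0.05
```

```bash
python3 go.py .6716 .0032 .028 90; python3 wr.py w9
```

```text
t 7.95 p [ 0.6704 -0.0075  0.111 ] yaw 90.13 tz [ 0.019 -0.009 -1.   ] F [ 0.2 -0.4  1.3] M [ 0.02 -0.02 -0.  ] w 0.05 q [-0.09  0.25  1.71 -0.01  1.16 -1.66]
shift [0.0004 0.0114 0.0829] turn 0.002
t 7.95 p [ 0.6704 -0.0075  0.111 ] yaw 90.13 tz [ 0.019 -0.009 -1.   ] F [ 0.2 -0.4  1.3] M [ 0.02 -0.02 -0.  ] w 0.05 q [-0.09  0.25  1.71 -0.01  1.16 -1.66]
```

View pics/w9.png

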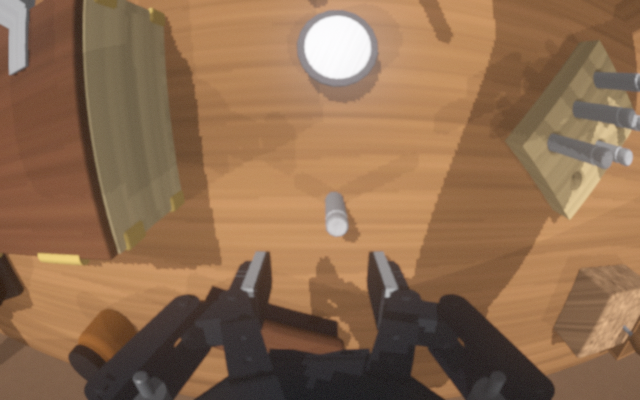

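The short die top is at (337,228), right of the jaw centre by about the computed 11 mm.

```bash
python3 - <<'E'
from h import *
import pickle
c=pickle.load(open("w9.pkl","rb"))
print(proj(c,(.6716,.0032,.06)),proj(c,(.6716,.0032,0)))
cv2.imwrite("pics/w9z.png",cv2.resize(c["image"][180:250,300:380],None,fx=6,fy=6,interpolation=cv2.INTER_CUBIC))
E
```

```text
(np.float64(337.8527435902656), np.float64(226.90001088381294)) (np.float64(334.4842586294018), np.float64(198.77445296029754))
```

View pics/w9z.png

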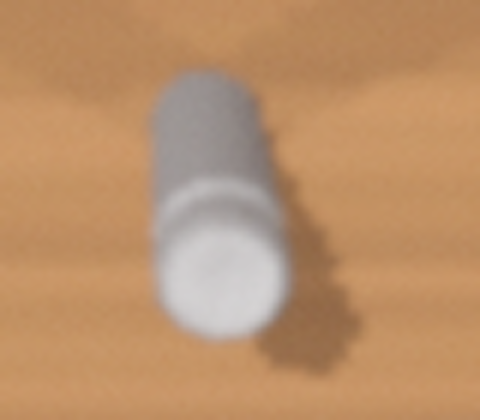

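>>> play_rows(
  series=[0.05,0,0.009,0.006,0,0.05,0,0.002,0.02,0,0.05,0,0,0.004,0],
)

```text
clock: 8.25
eef_pos: [0.6687, 0.0042, 0.0753]
ee_rot: [0.004, 3.128, -0.013]
wrist_force: [-1.0, -0.4, -1.2]
gripper_width: 0.0499
```

```bash
python3 go.py .6716 .0032 .028 90; python3 wr.py w10
```

```text
t 8.25 p [0.6687 0.0042 0.0753] yaw 89.85 tz [ 0.014 -0.009 -1.   ] F [-1.  -0.4 -1.2] M [ 0.03 -0.05 -0.01] w 0.0499 q [-0.07  0.29  1.73 -0.01  1.1  -1.64]
shift [-0.0022 -0.0006  0.0473] turn -0.003
t 8.25 p [0.6687 0.0042 0.0753] yaw 89.85 tz [ 0.014 -0.009 -1.   ] F [-1.  -0.4 -1.2] M [ 0.03 -0.05 -0.01] w 0.0499 q [-0.07  0.29  1.73 -0.01  1.1  -1.64]
```

View pics/w10.png

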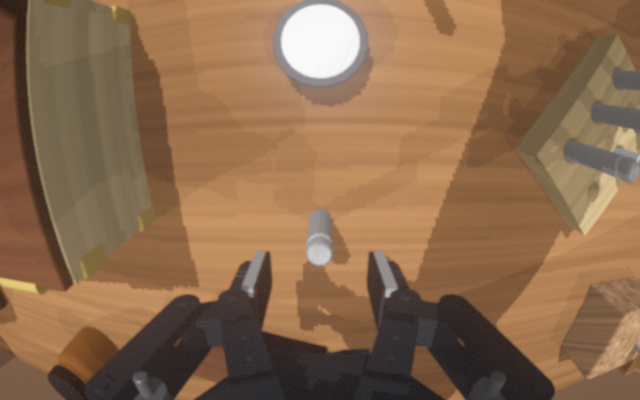

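The die at (319,250) is centred between the pads. Going down to it.

>>> play_rows(
  series=[0.05,-0.001,-0.0005,0.022,0,0.045,-0.001,0,0.02,0,0.04,0,0,0.003,0],
)

```text
clock: 8.55
eef_pos: [0.6733, 0.0046, 0.0316]
ee_rot: [0.008, 3.123, -0.013]
wrist_force: [-1.4, -0.2, 0.2]
gripper_width: 0.04
```

```bash
python3 go.py .6716 .0032 .028 90
```

```text
t 8.55 p [0.6733 0.0046 0.0316] yaw 89.71 tz [ 0.018 -0.009 -1.   ] F [-1.4 -0.2  0.2] M [0.   0.02 0.01] w 0.04 q [-0.07  0.35  1.74 -0.01  1.03 -1.63]
shift [ 0.0018 -0.0014  0.0035] turn -0.005
```

>>> play_rows(
  series=[0.0,0.001,-0.001,0.003,0,0.0,0,0,0.001,0,0.0,0,0,0.0005,0,0.0,0,0,0,0],
)

```text
clock: 8.88
eef_pos: [0.6726, 0.0041, 0.0282]
ee_rot: [0.011, 3.123, -0.013]
wrist_force: [-0.1, 0.5, -1.3]
gripper_width: 0.0142
```

```bash
python3 go.py .6716 .0032 .028 90
```

```text
t 8.88 p [0.6726 0.0041 0.0282] yaw 89.61 tz [ 0.018 -0.009 -1.   ] F [-0.1  0.5 -1.3] M [0.06 0.06 0.02] w 0.0142 q [-0.07  0.35  1.74 -0.01  1.03 -1.63]
shift [ 0.001  -0.0009  0.0001] turn -0.007
```

>>> play_rows(
  series=[0.0,0,0,-0.035,0,0.0,0,0.005,-0.04,0,0.0,0.003,0.03,-0.03,0,0.0,0.005,0.035,-0.01,0,0.0,0.005,0.035,0,0,0.0,0.005,0.035,0,0,0.0,0.005,0.03,0,0,0.0,0,0.01,0,0],
)

```text
clock: 9.55
eef_pos: [0.652, 0.1889, 0.1568]
ee_rot: [0.027, 3.11, -0.008]
wrist_force: [-0.1, -0.1, -0.7]
gripper_width: 0.0138
```

```bash
python3 go.py .6419 .2392 .1 90; python3 wr.py w11
```

```text
t 9.55 p [0.652  0.1889 0.1568] yaw 88.99 tz [ 0.031 -0.005 -0.999] F [-0.1 -0.1 -0.7] M [-0.   -0.01 -0.03] w 0.0138 q [ 0.21  0.22  1.67 -0.01  1.22 -1.34]
shift [0.0127 0.0504 0.0561] turn -0.018
t 9.55 p [0.652  0.1889 0.1568] yaw 88.99 tz [ 0.031 -0.005 -0.999] F [-0.1 -0.1 -0.7] M [-0.   -0.01 -0.03] w 0.0138 q [ 0.21  0.22  1.67 -0.01  1.22 -1.34]
```

View pics/w11.png

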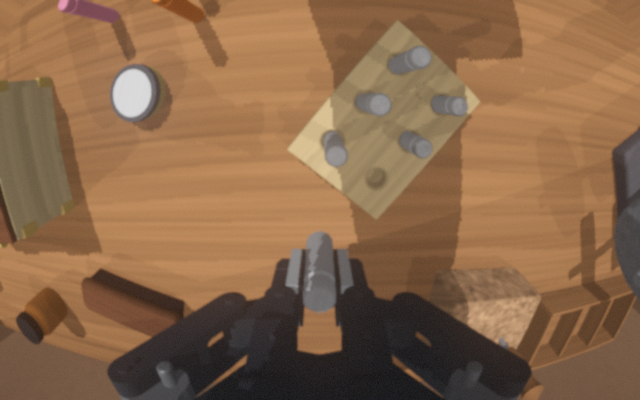

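The short die is held with its foot edge near (319,233); the empty short hole shows at (376,177).

```bash
python3 foot.py w11 319 233 0.0065; python3 foot.py w11 319 300 0; python3 - <<'E'
from h import *
import pickle
c=pickle.load(open("w11.pkl","rb"))
for X in [(.6419,.2392,.03),(.6083,.1995,.095),(.6075,.2683,.07)]: print(np.round(proj(c,X),1))
cv2.imwrite("pics/w11z.png",cv2.resize(c["image"][130:320,280:440],None,fx=3.1,fy=3.1,interpolation=cv2.INTER_CUBIC))
E
```

```text
tool frame [ 0.0065 -0.0021  0.027 ]
tool frame [ 0.     -0.002  -0.0313]
[377.1 179.1]
[336.7 156.8]
[424.4 149.8]
```

View pics/w11z.png

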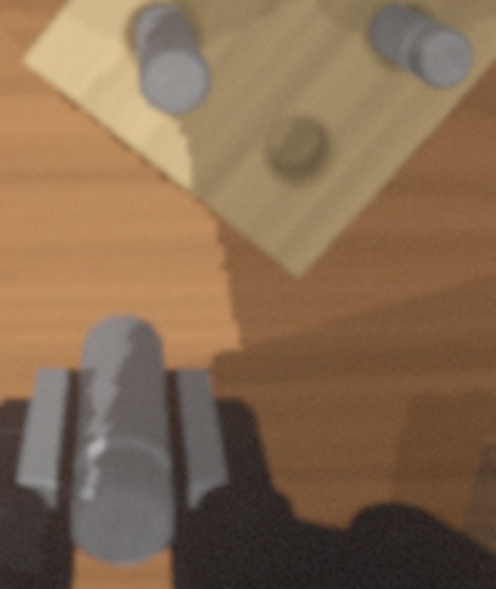

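>>> play_rows(
  series=[0.0,0.005,0.022,0.01,-0.01,0.0,0.005,0.02,0.02,0,0.0,0.002,0.006,0.02,0],
)

```text
clock: 9.85
eef_pos: [0.6482, 0.2383, 0.1149]
ee_rot: [0.011, 3.093, -0.004]
wrist_force: [-0.2, -0.0, -1.5]
gripper_width: 0.0143
```

```bash
python3 go.py .641 .2395 .037 90; python3 wr.py w12;python3 go.py .641 .2395 .037 90; python3 -c "
import cv2
im=cv2.imread('pics/w12.png');cv2.imwrite('pics/w12z.png',cv2.resize(im[170:320,250:430],None,fx=3.5,fy=3.5,interpolation=cv2.INTER_CUBIC))"
```

```text
t 9.85 p [0.6482 0.2383 0.1149] yaw 89.57 tz [ 0.048 -0.003 -0.999] F [-0.2 -0.  -1.5] M [-0.03  0.05  0.04] w 0.0143 q [ 0.28  0.28  1.68 -0.02  1.14 -1.28]
shift [0.011  0.0013 0.0775] turn -0.007
t 9.85 p [0.6482 0.2383 0.1149] yaw 89.57 tz [ 0.048 -0.003 -0.999] F [-0.2 -0.  -1.5] M [-0.03  0.05  0.04] w 0.0143 q [ 0.28  0.28  1.68 -0.02  1.14 -1.28]
t 9.9 p [0.6457 0.2377 0.1097] yaw 89.59 tz [ 0.042 -0.005 -0.999] F [-2.  -1.2 -2.4] M [-0.02  0.14  0.04] w 0.0144 q [ 0.28  0.28  1.68 -0.02  1.14 -1.28]
shift [0.0077 0.0021 0.0725] turn -0.007
```

View pics/w12z.png

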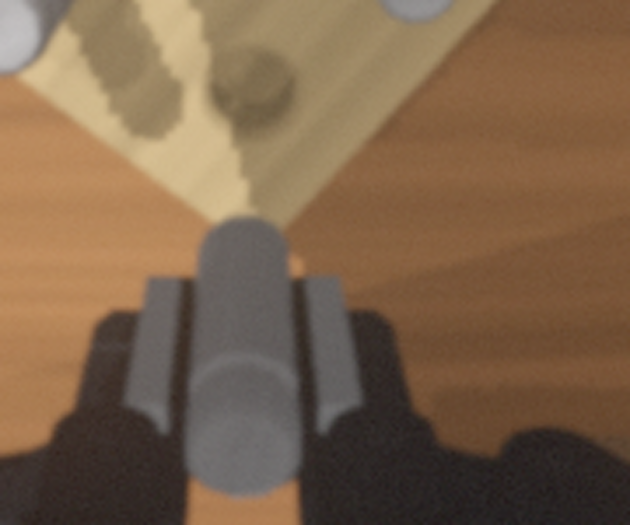

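>>> play_rows(
  series=[0.0,0.006,0.002,0.018,0,0.0,0.001,0,0.018,0],
)

```text
clock: 10.07
eef_pos: [0.6425, 0.239, 0.0763]
ee_rot: [0.011, 3.095, -0.006]
wrist_force: [0.2, 0.5, -2.7]
gripper_width: 0.0144
```

```bash
sed -i 's/\[0,.0006,.045\]/[0,float(sys.argv[1]),float(sys.argv[2])]/' ft.py; python3 wr.py w13;python3 go.py .641 .2395 .037 90; python3 ft.py -.0005 .027; python3 -c "
import cv2
im=cv2.imread('pics/w13.png');cv2.imwrite('pics/w13z.png',cv2.resize(im[170:320,250:430],None,fx=3.5,fy=3.5,interpolation=cv2.INTER_CUBIC))"
```

```text
t 10.07 p [0.6425 0.239  0.0763] yaw 89.6 tz [ 0.047 -0.004 -0.999] F [ 0.2  0.5 -2.7] M [ 0.01  0.03 -0.03] w 0.0144 q [ 0.28  0.31  1.71 -0.02  1.08 -1.27]
t 10.12 p [0.641  0.2379 0.0724] yaw 89.58 tz [ 0.042 -0.006 -0.999] F [-2.3 -1.2 -3.8] M [-0.09  0.08 -0.04] w 0.0145 q [ 0.28  0.31  1.71 -0.02  1.08 -1.27]
shift [0.0015 0.0018 0.0354] turn -0.007
foot [0.6421 0.2372 0.0454]
```

View pics/w13z.png

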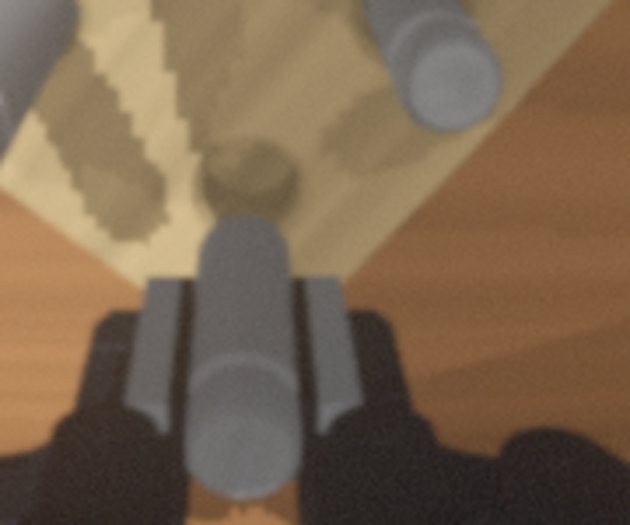

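>>> play_rows(
  series=[0.0,0.001,0.002,0.012,0,0.0,0.001,0,0.009,0],
)

```text
clock: 10.28
eef_pos: [0.6414, 0.2382, 0.0524]
ee_rot: [0.014, 3.097, -0.009]
wrist_force: [-5.8, 4.0, 19.9]
gripper_width: 0.0143
```

```bash
python3 go.py .641 .2395 .037 90; python3 ft.py -.0005 .027
```

```text
t 10.28 p [0.6414 0.2382 0.0524] yaw 89.46 tz [ 0.044 -0.006 -0.999] F [-5.8  4.  19.9] M [ 0.8   0.74 -0.05] w 0.0143 q [ 0.28  0.33  1.72 -0.02  1.05 -1.27]
shift [0.0011 0.0014 0.0154] turn -0.009
foot [0.6426 0.2376 0.0255]
```

>>> play_rows(
  series=[0.0,0.001,0.0018,0,0,0.0,0.0005,0.0005,0.005,0],
)

```text
clock: 10.45
eef_pos: [0.641, 0.2396, 0.0475]
ee_rot: [0.017, 3.097, -0.009]
wrist_force: [0.5, -0.4, -0.6]
gripper_width: 0.0143
```

```bash
python3 go.py .641 .2395 .037 90; python3 ft.py -.0005 .027
```

```text
t 10.45 p [0.641  0.2396 0.0475] yaw 89.37 tz [ 0.045 -0.006 -0.999] F [ 0.5 -0.4 -0.6] M [ 0.02  0.04 -0.02] w 0.0143 q [ 0.29  0.34  1.72 -0.02  1.04 -1.26]
shift [ 0.0004 -0.      0.0105] turn -0.011
foot [0.6422 0.2389 0.0205]
```

>>> play_rows(
  series=[0.0,0.001,0.0005,0.006,0,0.0,0.0005,0,0.0045,0],
)

```text
clock: 10.62
eef_pos: [0.641, 0.2398, 0.0376]
ee_rot: [0.017, 3.094, -0.009]
wrist_force: [0.2, 1.1, -1.0]
gripper_width: 0.0143
```

```bash
python3 go.py .641 .2395 .037 90; python3 ft.py -.0005 .027
```

```text
t 10.62 p [0.641  0.2398 0.0376] yaw 89.35 tz [ 0.047 -0.006 -0.999] F [ 0.2  1.1 -1. ] M [ 0.04  0.06 -0.04] w 0.0143 q [ 0.29  0.35  1.73 -0.02  1.02 -1.26]
shift [ 0.     -0.0003  0.0006] turn -0.011
foot [0.6423 0.2391 0.0106]
```

>>> play_rows(
  series=[0.034,0,0,0.001,0,0.034,0,0,0,0,0.034,0,0,-0.035,0,0.034,0,0,-0.04,0,0.034,0,0,-0.04,0,0.034,0.01,0,-0.01,0],
)

```text
clock: 11.12
eef_pos: [0.6231, 0.2391, 0.1593]
ee_rot: [0.018, 3.105, -0.015]
wrist_force: [0.5, -0.7, 2.3]
gripper_width: 0.0338
```

```bash
python3 wr.py w14; python3 -c "
from station import env;import cv2
s=env.camera('scene')['image'];cv2.imwrite('pics/scene2.png',s);cv2.imwrite('pics/zs2.png',cv2.resize(s[150:310,260:450],None,fx=3.5,fy=3.5,interpolation=cv2.INTER_CUBIC))
"
```

```text
t 11.12 p [0.6231 0.2391 0.1593] yaw 89.32 tz [ 0.037 -0.01  -0.999] F [ 0.5 -0.7  2.3] M [-0.01  0.03 -0.02] w 0.0338 q [ 0.29  0.2   1.69 -0.02  1.22 -1.26]
```

View pics/w14.png

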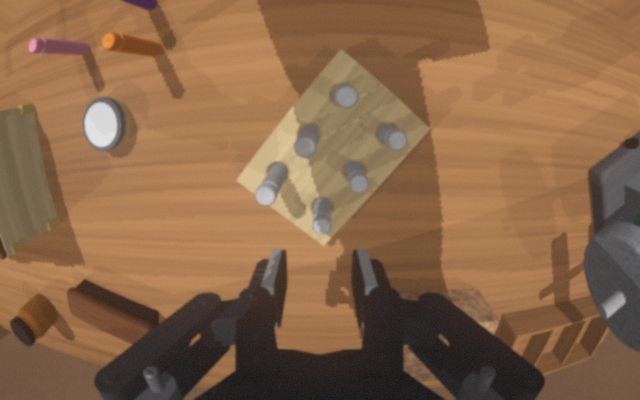

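View pics/zs2.png

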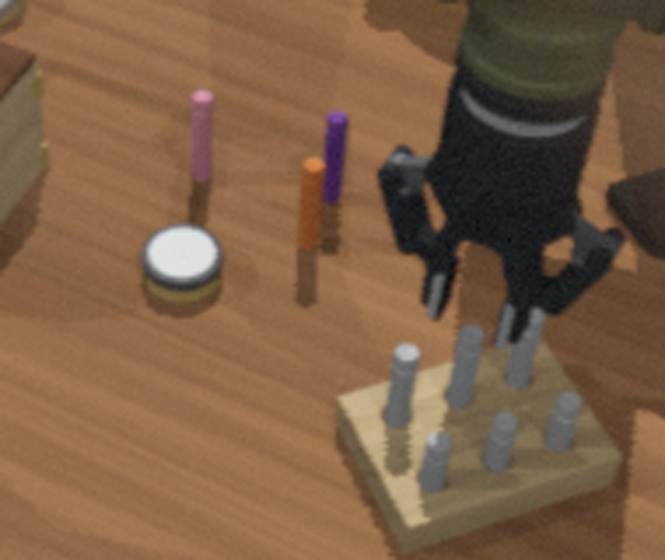

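Both dies are fully down: tops level with their row neighbours, and nothing else disturbed. Now on to the lid bar, turning the jaws back.

>>> play_rows(
  series=[0.05,0.011,-0.036,-0.015,0.12,0.05,0.007,-0.037,-0.01,0.12,0.05,0.002,-0.038,0,0.12,0.05,-0.0024,-0.038,0,0.12,0.05,-0.007,-0.037,0,0.12,0.05,-0.011,-0.036,0,0.12,0.05,-0.0156,-0.0347,0,0.12,0.05,-0.02,-0.0325,0,0.12],
)

```text
clock: 11.88
eef_pos: [0.5181, -0.0529, 0.1712]
ee_rot: [1.495, 2.736, 0.001]
wrist_force: [0.9, -0.9, -0.2]
gripper_width: 0.0503
```

```bash
python3 go.py .46 -.2688 .17 3.2
```

```text
t 11.88 p [ 0.5181 -0.0529  0.1712] yaw 32.68 tz [ 0.021 -0.011 -1.   ] F [ 0.9 -0.9 -0.2] M [-0.02 -0.02  0.04] w 0.0503 q [-0.2  -0.13  2.01 -0.01  1.24 -0.77]
shift [-0.1503 -0.1655  0.0024] turn 0.515
```

>>> play_rows(
  series=[0.044,-0.025,-0.0276,0,0.12,0.044,-0.028,-0.0244,0,0.12,0.044,-0.031,-0.021,0,0.12,0.044,-0.033,-0.017,0,0.1,0.044,-0.033,-0.0128,0,0.04,0.044,-0.005,-0.002,0,0],
)

```text
clock: 12.38
eef_pos: [0.4567, -0.2469, 0.1636]
ee_rot: [2.168, 2.254, 0.001]
wrist_force: [0.3, 0.5, 0.3]
gripper_width: 0.0441
```

```bash
python3 go.py .46 -.2688 .17 3.2; python3 wr.py w15
```

```text
t 12.38 p [ 0.4567 -0.2469  0.1636] yaw 2.22 tz [ 0.011 -0.009 -1.   ] F [0.3 0.5 0.3] M [ 0.03  0.06 -0.03] w 0.0441 q [-0.6  -0.12  2.01 -0.    1.24 -0.64]
shift [-0.0221  0.0025 -0.0062] turn -0.017
t 12.38 p [ 0.4567 -0.2469  0.1636] yaw 2.22 tz [ 0.011 -0.009 -1.   ] F [0.3 0.5 0.3] M [ 0.03  0.06 -0.03] w 0.0441 q [-0.6  -0.12  2.01 -0.    1.24 -0.64]
```

View pics/w15.png

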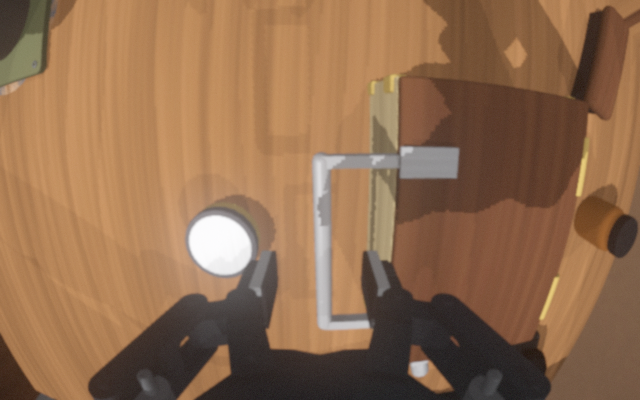

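The bar runs from (321,158) to (325,322), between the fingers. I'll check against the first estimate.

```bash
python3 - <<'E'
from h import *
import pickle
c=pickle.load(open("w15.pkl","rb"));s,t=pickle.load(open("st.pkl","rb"))
im=c["image"]
for v in (175,200,225,250,300):
    r=im[v,300:350].astype(int);g=r.min(1); idx=np.where((r.max(1)-g<45)&(g>110))[0]+300; print(v,idx.min() if len(idx) else None,idx.max() if len(idx) else None)
for p in [(321,159),(325,322)]: print(plane(c,*p,.111).round(4))
TC=lambda x,y:(370+(x+.5)/5-.5,110+(y+.5)/5-.5)
# height: corner in wrist & top
print(tri(c,(321,159),t,TC(226,580)),tri(c,(325,322),t,TC(541,568)))
E
```

```text
175 312 330
200 313 330
225 314 331
250 315 331
300 317 331
[ 0.4573 -0.2027  0.111 ]
[ 0.466  -0.3329  0.111 ]
(array([ 0.45734115, -0.20330344,  0.1117728 ]), [0.7472234411908688, 0.747223441190825]) (array([ 0.46576181, -0.33821472,  0.10467552]), [0.637563271968856, 0.6375632719687939])
```

>>> play_rows(
  series=[0.044,-0.011,0.001,0.012,-0.02,0.044,-0.008,0.001,0.02,0,0.044,0,0,0.02,0],
)

```text
clock: 12.68
eef_pos: [0.4627, -0.2664, 0.1126]
ee_rot: [2.14, 2.274, 0.006]
wrist_force: [0.1, -0.0, 0.5]
gripper_width: 0.0445
```

```bash
python3 go.py .461 -.268 .092 3.5; python3 wr.py w16; python3 go.py .461 -.268 .092 3.5
```

```text
t 12.68 p [ 0.4627 -0.2664  0.1126] yaw 3.48 tz [ 0.016 -0.01  -1.   ] F [ 0.1 -0.   0.5] M [-0.04 -0.01 -0.01] w 0.0445 q [-0.62 -0.04  2.03  0.    1.13 -0.69]
shift [-0.0012 -0.0021  0.0206] turn -0.0
t 12.68 p [ 0.4627 -0.2664  0.1126] yaw 3.48 tz [ 0.016 -0.01  -1.   ] F [ 0.1 -0.   0.5] M [-0.04 -0.01 -0.01] w 0.0445 q [-0.62 -0.04  2.03  0.    1.13 -0.69]
t 12.73 p [ 0.46   -0.264   0.1074] yaw 3.5 tz [ 0.01  -0.005 -1.   ] F [-1.4  1.7 -2.5] M [0.02 0.05 0.01] w 0.0439 q [-0.62 -0.04  2.03  0.    1.13 -0.68]
shift [-0.004   0.0006  0.0155] turn 0.0
```

View pics/w16.png

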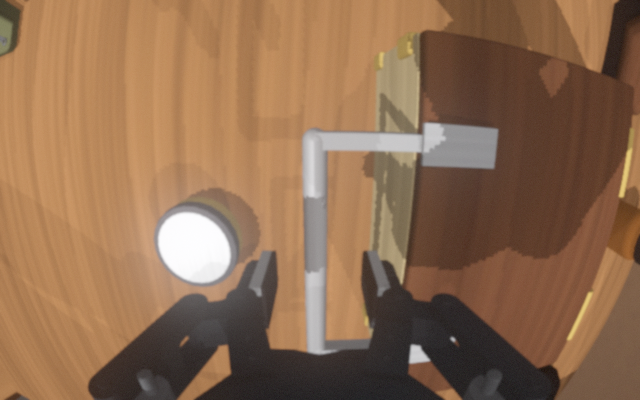

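The bar at column 316 lies between the pads (265 and 373), and the right finger falls in the gap before the lid. Going down and closing.

>>> play_rows(
  series=[0.044,-0.003,0.0005,0.013,0,0.02,0,0,0.004,0,0.0,0,0,0.001,0,0.0,0,0,0,0,0.0,0,0,0,0],
)

```text
clock: 13.15
eef_pos: [0.4605, -0.2617, 0.0854]
ee_rot: [2.143, 2.293, 0.003]
wrist_force: [-4.4, -5.3, -1.9]
gripper_width: 0.0103
```

```bash
python3 go.py .461 -.268 .092 3.5
```

```text
t 13.15 p [ 0.4605 -0.2617  0.0854] yaw 3.87 tz [ 0.003 -0.    -1.   ] F [-4.4 -5.3 -1.9] M [-0.7   0.59 -0.09] w 0.0103 q [-0.62 -0.    2.04  0.    1.1  -0.69]
shift [-0.0063  0.0001 -0.0066] turn 0.006
```

>>> play_rows(
  series=[0.0,0,0.001,-0.02,0,0.0,0,0.0035,-0.021,0,0.0,0,0.006,-0.021,0],
)

```text
clock: 13.4
eef_pos: [0.47, -0.2612, 0.1456]
ee_rot: [2.142, 2.293, -0.002]
wrist_force: [2.4, -3.9, -4.7]
gripper_width: 0.0102
```

```bash
cat > lid.py <<'E'
import numpy as np,go
from station import env
go.st()
o=env.get_obs();p=o["eef_pos"]
z0=.0854;rise=p[2]-z0
u=np.array([np.cos(.061),np.sin(.061)]);y=(p[:2]-[.4605,-.2617])@u
print("rise",rise.round(4),"th from rise",round(float(np.arcsin(rise/.22+.0273)-.0273),3),"from y",round(float(np.arccos(np.clip(.99963-y/.22,-1,1))-.0273),3),"lat",round(float((p[:2]-[.4605,-.2617])@[-u[1],u[0]]),4))
th=.785;print("left: y",round(.22*(.99963-np.cos(th+.0273))-y,4),"up",round(.22*(np.sin(th+.0273)-.0273)-rise,4))
E
python3 lid.py; python3 wr.py w17
```

```text
t 13.4 p [ 0.47   -0.2612  0.1456] yaw 3.92 tz [ 0.002 -0.003 -1.   ] F [ 2.4 -3.9 -4.7] M [-0.54 -0.1  -0.05] w 0.0102 q [-0.61 -0.06  1.98 -0.    1.21 -0.67]
rise 0.0602 th from rise 0.278 from y 0.269 lat -0.0001
left: y 0.0591 up 0.0935
t 13.4 p [ 0.47   -0.2612  0.1456] yaw 3.92 tz [ 0.002 -0.003 -1.   ] F [ 2.4 -3.9 -4.7] M [-0.54 -0.1  -0.05] w 0.0102 q [-0.61 -0.06  1.98 -0.    1.21 -0.67]
```

View pics/w17.png

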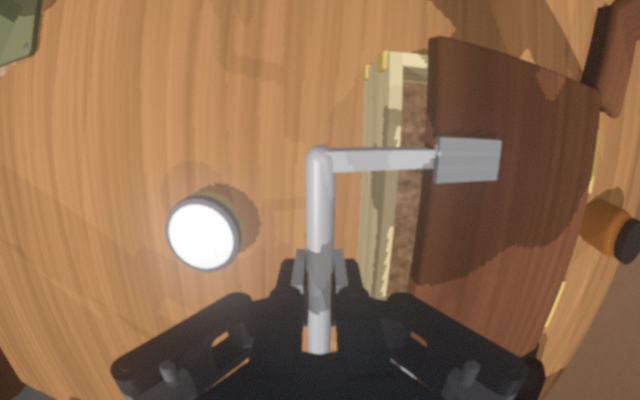

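The bar is held in the pads and the lid is opening (the case interior shows at (400,150)). Continuing along the arc.

>>> play_rows(
  series=[0.0,0,0.0074,-0.02,0,0.0,0,0.0094,-0.0195,0,0.0,0,0.0112,-0.0185,0],
)

```text
clock: 13.7
eef_pos: [0.4993, -0.2595, 0.2079]
ee_rot: [2.138, 2.289, -0.002]
wrist_force: [9.3, -5.7, -11.5]
gripper_width: 0.0102
```

```bash
python3 lid.py
```

```text
t 13.7 p [ 0.4993 -0.2595  0.2079] yaw 3.92 tz [ 0.006 -0.007 -1.   ] F [  9.3  -5.7 -11.5] M [-0.79 -1.02 -0.01] w 0.0102 q [-0.57 -0.06  1.88 -0.    1.31 -0.64]
rise 0.1225 th from rise 0.596 from y 0.577 lat -0.0002
left: y 0.0298 up 0.0312
```

>>> play_rows(
  series=[0.0,0,0.012,-0.015,0,0.0,0,0.009,-0.01,0,0.0,0,0.002,-0.002,0],
)

```text
clock: 13.95
eef_pos: [0.5241, -0.2581, 0.2386]
ee_rot: [2.133, 2.286, -0.004]
wrist_force: [1.2, -2.4, -6.5]
gripper_width: 0.0101
```

```bash
python3 lid.py; python3 -c "
from station import env
env.camera('scene')"; python3 lid.py
```

```text
t 13.95 p [ 0.5241 -0.2581  0.2386] yaw 3.97 tz [ 0.009 -0.012 -1.   ] F [ 1.2 -2.4 -6.5] M [-0.45  0.22 -0.08] w 0.0101 q [-0.55 -0.03  1.8  -0.01  1.36 -0.61]
rise 0.1532 th from rise 0.782 from y 0.754 lat -0.0003
left: y 0.0049 up 0.0005
t 14.0 p [ 0.5236 -0.2581  0.2381] yaw 3.98 tz [ 0.008 -0.012 -1.   ] F [-0.9 -3.  -6.5] M [-0.47  0.26 -0.11] w 0.01 q [-0.55 -0.03  1.8  -0.01  1.36 -0.62]
rise 0.1527 th from rise 0.778 from y 0.75 lat -0.0003
left: y 0.0054 up 0.001
```

```bash
python3 - <<'E'
from h import *
import pickle
s=cam("scene");t=cam("top");pickle.dump((s,t),open("st3.pkl","wb"))
cv2.imwrite("pics/s3.png",cv2.resize(s["image"][90:250,140:300],None,fx=3.7,fy=3.7,interpolation=cv2.INTER_CUBIC))
cv2.imwrite("pics/t3.png",cv2.resize(t["image"][90:250,360:520],None,fx=3.7,fy=3.7,interpolation=cv2.INTER_CUBIC))
E
python3 wr.py w18
```

```text
t 14.1 p [ 0.5219 -0.2582  0.2364] yaw 3.95 tz [ 0.004 -0.011 -1.   ] F [-0.7 -2.5 -3.8] M [-0.5   0.29 -0.05] w 0.0098 q [-0.55 -0.03  1.8  -0.01  1.36 -0.62]
```

View pics/s3.png

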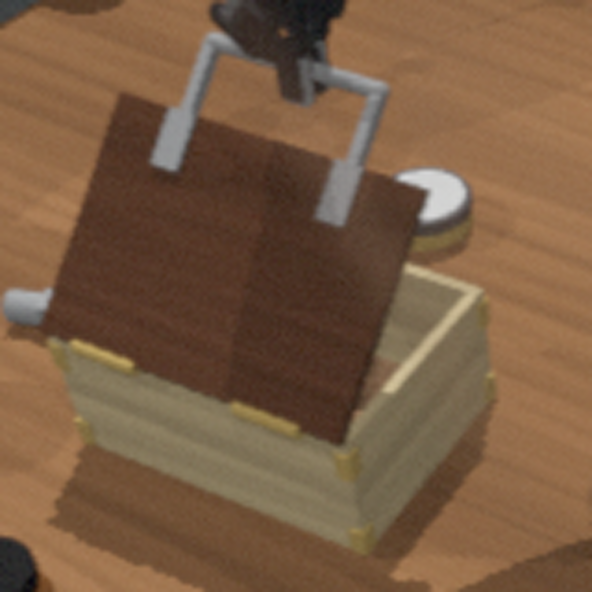

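View pics/t3.png

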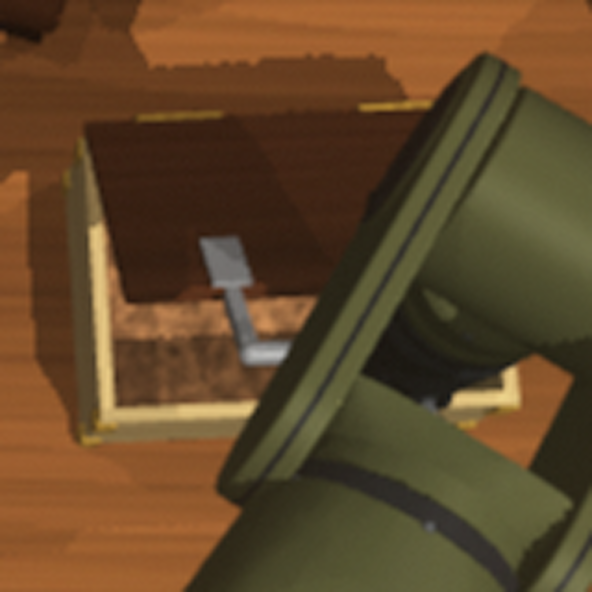

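View pics/w18.png

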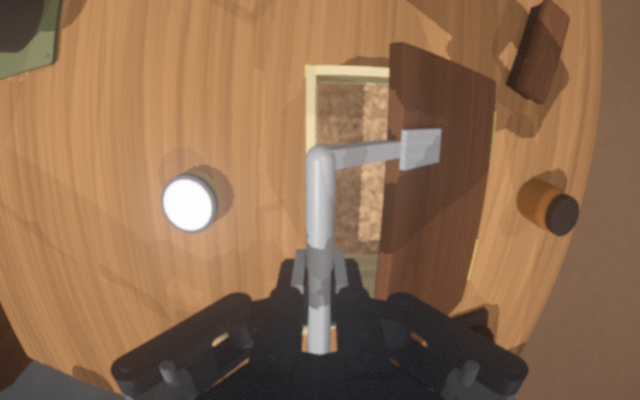

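The views show the lid well open, the bar still in the pads. I'll triangulate the visible bar corner (scene (244,114), top (427,185)) and the lid corners for the angle.

```bash
cat > ang.py <<'E'
from h import *
import pickle
s,t=pickle.load(open("st3.pkl","rb"))
S=lambda x,y:(140+(x+.5)/3.7-.5,90+(y+.5)/3.7-.5)
T=lambda x,y:(360+(x+.5)/3.7-.5,90+(y+.5)/3.7-.5)
P={}
for k,a,b in [("bar",S(386,90),T(248,352)),("front",S(427,190),T(128,300)),("rear",S(342,440),T(86,124))]:
    x,e=tri(s,a,t,b);P[k]=x;print(k,x.round(4),np.round(e,1))
u=np.array([np.cos(.061),np.sin(.061)])
d=P["rear"]-P["front"];print("lid line",np.degrees(np.arctan2(-d[2],d[:2]@u)),np.linalg.norm(d))
# bar: hinge from shut bar L corner
b0=np.array([.457,-.203,.111]);H=np.array([*(b0[:2]+.22*u),.105])
d=H-P["bar"];print("bar",np.degrees(np.arctan2(-d[2],d[:2]@u)-.0273),"rad",np.arctan2(-d[2],d[:2]@u)-.0273,"r",np.linalg.norm([d[2],d[:2]@u]))
E
python3 ang.py; python3 lid.py
```

```text
bar [ 0.5184 -0.1975  0.2589] [2.8 2.8]
front [ 0.552  -0.1447  0.2216] [1.5 1.5]
rear [ 0.6769 -0.1347  0.1137] [2.8 2.8]
lid line 40.70443993497942 0.16533729065713046
bar 42.619488703117554 rad 0.7438504033859293 r 0.22081206453637023
t 14.15 p [ 0.5217 -0.2582  0.2362] yaw 3.92 tz [ 0.004 -0.011 -1.   ] F [-1.8 -4.2 -4.3] M [-0.53  0.33 -0.08] w 0.01 q [-0.55 -0.03  1.8  -0.01  1.36 -0.62]
rise 0.1508 th from rise 0.766 from y 0.738 lat -0.0002
left: y 0.0073 up 0.0029
```

>>> play_rows(
  series=[0.0,0,0.006,-0.007,0],
)

```text
clock: 14.23
eef_pos: [0.5257, -0.2579, 0.2405]
ee_rot: [2.14, 2.29, -0.012]
wrist_force: [3.2, -4.6, -10.9]
gripper_width: 0.0099
```

```bash
python3 lid.py; python3 - <<'E'
from h import *
import pickle
for i in range(10): s=cam("scene")
t=cam("top");pickle.dump((s,t),open("st3.pkl","wb"))
cv2.imwrite("pics/s4.png",cv2.resize(s["image"][90:250,140:300],None,fx=3.7,fy=3.7,interpolation=cv2.INTER_CUBIC))
cv2.imwrite("pics/t4.png",cv2.resize(t["image"][90:250,360:520],None,fx=3.7,fy=3.7,interpolation=cv2.INTER_CUBIC))
E
python3 lid.py
```

```text
t 14.23 p [ 0.5257 -0.2579  0.2405] yaw 3.87 tz [ 0.   -0.01 -1.  ] F [  3.2  -4.6 -10.9] M [-0.82 -0.18 -0.06] w 0.0099 q [-0.54 -0.03  1.79 -0.01  1.37 -0.61]
rise 0.1551 th from rise 0.794 from y 0.764 lat -0.0002
left: y 0.0033 up -0.0014
t 14.78 p [ 0.5268 -0.2579  0.2415] yaw 3.9 tz [ 0.002 -0.01  -1.   ] F [ 1.1 -5.2 -8.5] M [-0.65  0.05 -0.  ] w 0.0104 q [-0.54 -0.03  1.79 -0.01  1.37 -0.61]
rise 0.1561 th from rise 0.801 from y 0.771 lat -0.0002
left: y 0.0022 up -0.0024
```

View pics/s4.png

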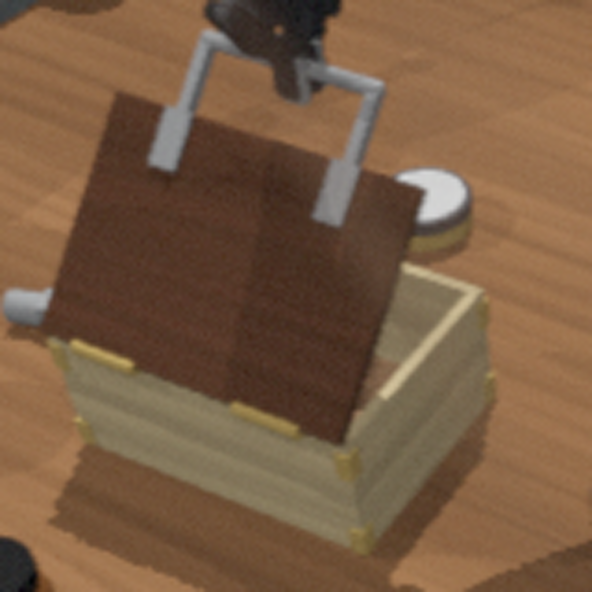

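View pics/t4.png

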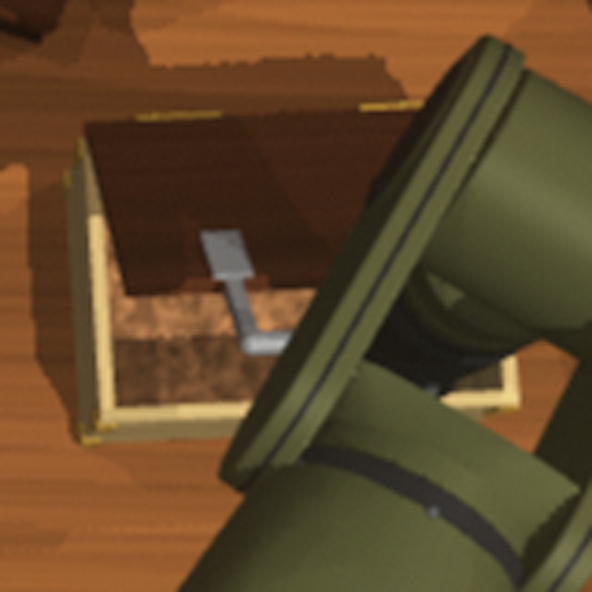

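```bash
sed -i 's/S(386,90),T(248,352)/S(383,89),T(248,343)/; s/S(427,190),T(128,300)/S(425,189),T(127,293)/' ang.py; python3 ang.py
```

```text
bar [ 0.5223 -0.1967  0.2622] [3. 3.]
front [ 0.555  -0.1437  0.2247] [1.5 1.5]
rear [ 0.6769 -0.1347  0.1137] [2.8 2.8]
lid line 42.230814439207265 0.16509413652686897
bar 43.93488434021315 rad 0.766808388219616 r 0.220353423736945
```

>>> play_rows(
  series=[0.0,0,0.0025,-0.0035,0],
)

```text
clock: 14.87
eef_pos: [0.528, -0.2578, 0.2427]
ee_rot: [2.141, 2.29, -0.012]
wrist_force: [2.6, -4.9, -9.7]
gripper_width: 0.0099
```

```bash
python3 lid.py; python3 - <<'E'
from h import *
import cv2
for i in range(20): s=cam("scene")
cv2.imwrite("pics/s5.png",s["image"])
cv2.imwrite("pics/t5.png",cam("top")["image"])
E
python3 lid.py
```

```text
t 14.87 p [ 0.528  -0.2578  0.2427] yaw 3.87 tz [-0.001 -0.01  -1.   ] F [ 2.6 -4.9 -9.7] M [-0.76  0.09  0.  ] w 0.0099 q [-0.54 -0.02  1.78 -0.01  1.38 -0.61]
rise 0.1573 th from rise 0.809 from y 0.779 lat -0.0002
left: y 0.001 up -0.0036
t 15.92 p [ 0.5283 -0.2578  0.243 ] yaw 3.88 tz [ 0.   -0.01 -1.  ] F [ 2.7 -4.1 -8.6] M [-0.74 -0.01 -0.07] w 0.0099 q [-0.54 -0.02  1.78 -0.01  1.38 -0.61]
rise 0.1576 th from rise 0.811 from y 0.781 lat -0.0002
left: y 0.0007 up -0.0039
```

View pics/s5.png

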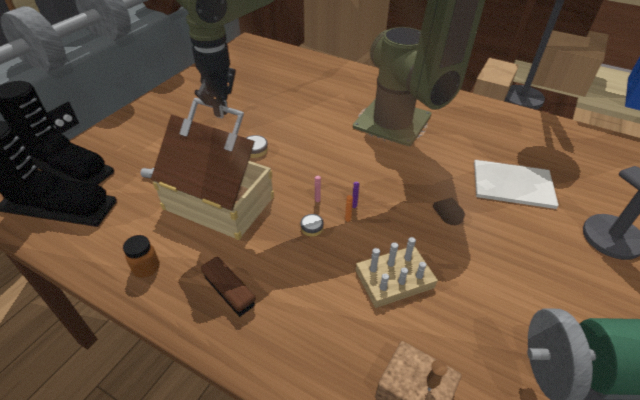

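The hold stayed steady over 1 s, at about 0.78–0.81 rad by the arm pose and about 0.785 by the images. All six dies stand in the block at (397,270), and the tins and look-alikes are where they were. Handing in.

```bash
python3 -c "
from station import env
print(env.finish_job())"
```

```text
the job is handed in; nothing more can be done
None
```

The job is handed in at about 16 s. The long die stands in the long-row gap and the short die in the short-row gap. The lid is held by its bar at about 45°.

- **Dies:** By the gripper's position, both feet reached the hole floor (9.7 and 10.6 mm, against 10 mm). In the camera views their tops are level with the other dies in their rows. Each touched the side of its hole briefly on the way in, at about 20 N.
- **Lid:** For the last second before hand-in the gripper stayed steady. The angle estimates do not quite agree:
  - The arm's position gives 0.78 rad from its forward travel and 0.81 rad from its height.
  - The cameras measured the bar at 0.767 rad and the lid's edge at 0.74 rad (less precise), just before a last nudge of about 0.01 rad.
  - I take the angle as 0.78 to 0.79 rad.
- **Everything else:** The look-alike dies and the polish and wax tins look unmoved in the last pictures. The heel piece partly overlaps the arm's shadow there, but nothing went near it.

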